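# Pack the rotator spares into the tackle box by colour

### The arm

A 7-joint arm with a two-finger parallel gripper is mounted at the origin on the work surface. World frame = base frame: x ahead of the robot, y to its left, z up, the work surface at z = 0. Lengths are in m, angles in rad, forces in N, time in s.
With the tool pointing down it reaches from about 0.35 to 0.9 m from the base axis. Payload 8.1 kg.
Tool frame: the origin (TCP) lies on the centre line of the jaws, within the pads' length; the fingertips stand 19 mm ahead of it and the grasp point (between the pads) is the TCP; z points along the fingers, y is the direction in which the jaws open and shut (so a half turn about z gives the same grasp; the last joint's range is limited). The gripper opens to 92 mm and grips with 3 to 60 N. Pads are 19 mm wide; open, the fingers measure 130 mm over their backs; the gripper's body (75 mm by 190 mm) begins 47 mm behind the grasp point.
Start: joints at [-1.369, 0.434, 0.025, 1.573, -0.012, 1.134, -0.075], TCP at [0.188, 0.596, 0.219] pointing down, gripper open.
Joint ranges: [-2.62, 2.62], [-0.44, 2.09], [-1.27, 1.32], [0.08, 2.57], [-1.32, 4.46], [0.12, 2], [-2.74, 2.74]. Speed limits (rad/s): [2.22, 2.22, 3.01, 3.01, 3.14, 3.14, 3.14].

### API

Orientations are given as a unit quaternion [w, x, y, z].
In Python, from plant import telemetry, optics, ticket gives the robot as it stands. The module is installed in compiled form; this text tells all that it offers.
- The arm moves only by the tool drive_tool, never from a script. Its argument "commands" is a list of rows, each an object of numbers: "dx", "dy", "dz": the shift along the tool's x, y, z in m; "rx", "ry", "rz": the turn, a rotation vector about the tool's x, y, z in degrees; "hand": the finger opening in m, from 0 to 0.0918. A call has exactly 5 rows; each row is the pose to reach, as a shift and turn from the pose commanded when the call began, along the tool's axes at that moment; what a row does not reach only later rows make up. A row lasts 1/8 s, in which the tool goes at most 62.5 mm and 10.7 degrees, less where a joint would pass 70% of its speed; a pose out of reach is approached as far as the arm can. A call with a gripper value outside its range is refused whole. The fingers move at their own pace and stop on an object; "force" is the grip in N (left out, the last holds). Time passes only in rows, so rows that repeat a pose let the fingers close, or fill a call up. It gives the time, the measured TCP pose, the force and the opening at its end, in the units of the state.
- telemetry.read_state(): the state, without advancing time (a new reading comes with each control period).
- optics.read_camera(name): name is "scene" or "top" or "wrist"; returns a dict with "color" (384x512x3 uint8, red, green, blue), "range_z" (384x512 float32, m along the optical axis (not along the pixel's ray), 0 where there is no reading), "fx", "fy", "cx", "cy" (pixels), "world_to_cam" (4x4, takes a point from world to camera coordinates). Camera axes: x right, y down, z forward; pixel columns grow to the right and rows downward; lengths in m; the calibration is good to about 2 mm. A picture is of the moment at which its call begins.
- ticket.close_job(): hands the job in, once; it reports no verdict.
The state is a dict: "time_s": time; "joints": joint angles; "joint_velocities": joint speeds; "effort": joint torques, N m; "tool_pos": TCP position; "tcp_rot": TCP orientation; "force": force on the tool from outside, world axes, zero at the start; "wrist_torque": the same for the moment, N m; "grip_width": opening from 0.0 (shut) to 1.0 (fully open).
Only numpy, scipy, OpenCV 4.12 (cv2) and the standard library are available. Lean on these libraries where they do the work, as an engineer would, in place of code of your own. Each camera call takes 0.05 s, during which the arm holds its last target. There are 200 camera calls.

### The job

Pack away the rotator spares: lay the red-, yellow- and green-capped tubes flat in the tackle-box pockets lined in their own colours, and when all three are in, close the lid fully. Leave the white-capped tube, the wrench and the screw dish where they are.

Things in the scene. Friction and masses are not known exactly. Their poses are not given: they have to be found in the camera images.
- tube_red: square see-through spares tube, 110 x 26 x 26 mm, 70 g, with a red cap 28 mm long on each end; lies flat on the worktop at the start; origin at the tube's centre (13 mm above what it lies on), x along its length
- tube_yellow: square see-through spares tube, 110 x 26 x 26 mm, 70 g, with a yellow cap 28 mm long on each end; lies flat on the worktop at the start; origin at the tube's centre (13 mm above what it lies on), x along its length
- tube_green: square see-through spares tube, 110 x 26 x 26 mm, 70 g, with a green cap 28 mm long on each end; lies flat on the worktop at the start; origin at the tube's centre (13 mm above what it lies on), x along its length
- tube_white: square see-through spares tube, 110 x 26 x 26 mm, 70 g, with a white cap 28 mm long on each end; lies flat on the worktop at the start; origin at the tube's centre (13 mm above what it lies on), x along its length; it has no pocket and stays where it lies
- pocket_red: the tackle-box pocket lined and tagged in red (which of the three it is varies): clear space 150 mm along x, 92 mm along y, 35 mm deep below the rim; origin at the centre of the pocket floor, 30 mm above the worktop; axes as the tackle box's
- pocket_yellow: the tackle-box pocket lined and tagged in yellow (which of the three it is varies): clear space 150 mm along x, 92 mm along y, 35 mm deep below the rim; origin at the centre of the pocket floor, 30 mm above the worktop; axes as the tackle box's
- pocket_green: the tackle-box pocket lined and tagged in green (which of the three it is varies): clear space 150 mm along x, 92 mm along y, 35 mm deep below the rim; origin at the centre of the pocket floor, 30 mm above the worktop; axes as the tackle box's
- tackle_box: purple plastic tackle box, fixed to the worktop, body 160 mm (x) x 292 mm (y) plus a 22 mm ledge with the colour tags along its -x front; rim 65 mm above the worktop; three open pockets side by side along y at 96 mm pitch, divided by 4 mm walls; origin on the worktop under the centre of the middle pocket; x points away from the robot side towards the lid's hinge, z up
- lid (a joint): angle of the flat see-through purple lid (160 mm from hinge to free edge, 292 mm wide, 6 mm thick) in rad: 0 = shut flat on the rim, 1.57 = upright, about 1.6 to 1.85 at the start (leaning back, away from the pockets). The stiff hinge holds it wherever it is left; about 4 N at the free edge moves it
- lid_hinge (a point): middle of the lid's hinge line, on the +x rim of the tackle box 65 mm above the worktop; the hinge runs along the box's y; axes as the tackle box's
- lid_edge (a point): middle of the lid's free edge, on its outer face (the face that is on top when the lid is shut); turns with the lid; with the lid shut, axes as the tackle box's
- screw_dish: white ceramic dish of screws, 84 mm across, 30 mm high; origin at the centre of its underside
- wrench: chrome wrench 190 mm long lying flat between the tubes and the tackle box; origin at its middle on the underside, x along it
Things that resemble listed ones, but are neither listed nor needed, are in the scene too. What is meant by the tube_red is not purple, and is the larger of those in its own colour. Leave any purple look-alike of the tube_yellow alone.

How it is judged:
By the outcome, as a careful person would: the job done as asked, in the order asked, and still so for the second after the job is handed in, with the robot touching nothing.
It also fails if it takes over 72 s, if anything falls off the work surface, if the arm or the gripper's body presses on something with over 40 N, if the wrist force passes 120 N, or if a joint passes its speed limit or range.

## Working session

There is one attempt and no reset: what is moved stays moved. The work goes in short steps, Python scripts to look and compute and a tool call to move; the robot and the scene stay as the last step left them, time stands still between calls to the robot, and variables do not carry over. Pictures are saved under pics/ and viewed, about 8 in all and at most 12, crops included, and the job is handed in when it is done.

Besides the shell and the picture viewer there is one more tool, called after "Call:" by a JSON object that holds its "api" and its "payload", one argument or row to a line. drive_tool: Moves the arm, as the interface text tells. Its arguments: {"type":"object","properties":{"commands":{"type":"array"},"force":{"type":"number"}},"required":["commands"]}

```bash
mkdir -p pics
cat > h.py <<'E'
import numpy as np, cv2
from plant import telemetry, optics, ticket
def cam(n,save=None):
    c=optics.read_camera(n)
    np.savez(f'{n}.npz',**c)
    if save: cv2.imwrite(f'pics/{save}.png',c['color'][:,:,::-1])
    return c
def load(n): return dict(np.load(f'{n}.npz'))
def ray(c,u,v,z):
    "pixel -> world point on plane z"
    T=np.linalg.inv(c['world_to_cam']); d=T[:3,:3]@np.array([(u-c['cx'])/c['fx'],(v-c['cy'])/c['fy'],1]); o=T[:3,3]
    return o+d*(z-o[2])/d[2]
def pts(c):
    "world xyz for each pixel by depth"
    T=np.linalg.inv(c['world_to_cam']); v,u=np.mgrid[:384,:512]; z=c['range_z']
    P=np.stack([(u-c['cx'])/c['fx']*z,(v-c['cy'])/c['fy']*z,z],-1)
    return P@T[:3,:3].T+T[:3,3]
E
python3 - <<'E'
from h import *
a=cam('top'); b=cam('scene')
cv2.imwrite('pics/both.png',np.vstack([a['color'],b['color']])[:,:,::-1][:, :])
for c in (a,b): print(np.linalg.inv(c['world_to_cam']).round(3),c['fx'])
cv2.imwrite('pics/top1.png',cv2.resize(a['color'][:,:,::-1],(800,600),interpolation=cv2.INTER_CUBIC))
cv2.imwrite('pics/scene1.png',cv2.resize(b['color'][:,:,::-1],(800,600),interpolation=cv2.INTER_CUBIC))
print(telemetry.read_state())
E
```

```text
[[-0.027 -0.987  0.156  0.339]
 [-1.     0.026 -0.013 -0.02 ]
 [ 0.009 -0.156 -0.988  1.206]
 [ 0.     0.     0.     1.   ]] 352.04739886194653
[[ 0.941  0.189 -0.282  0.907]
 [ 0.339 -0.567  0.751 -1.055]
 [-0.018 -0.802 -0.598  0.907]
 [ 0.     0.     0.     1.   ]] 479.81788664237945
{'time_s': 0.1, 'joints': array([-1.36859731,  0.43516334,  0.02495254,  1.57398744, -0.01161167,
        1.13399395, -0.07506969]), 'joint_velocities': array([ 0.0004975 , -0.00221177, -0.00263826, -0.00423539, -0.00082228,
       -0.00018924, -0.00013162]), 'effort': array([ 3.92912145e-03, -6.69113374e+01,  9.88370217e-01, -3.15143073e+01,
       -6.05322467e-02,  3.73478536e-02,  2.81414162e-05]), 'tool_pos': array([0.1874605 , 0.59574206, 0.21832419]), 'tcp_rot': array([-5.25750037e-05,  1.51822461e-01,  9.88407530e-01, -7.01610101e-04]), 'force': array([0.10854147, 0.09338175, 0.16860304]), 'wrist_torque': array([-0.02744074, -0.00970779,  0.02014486]), 'grip_width': 0.998705219213609}
```

View pics/top1.png

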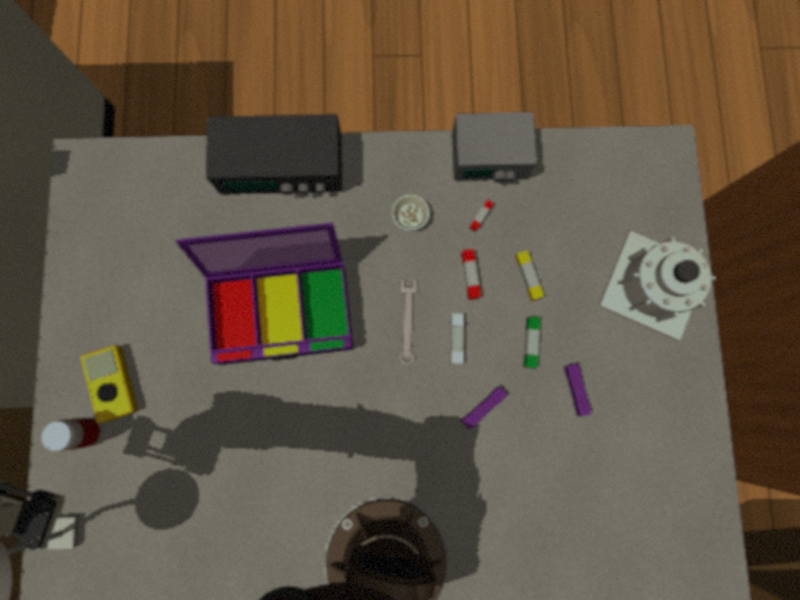

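View pics/scene1.png

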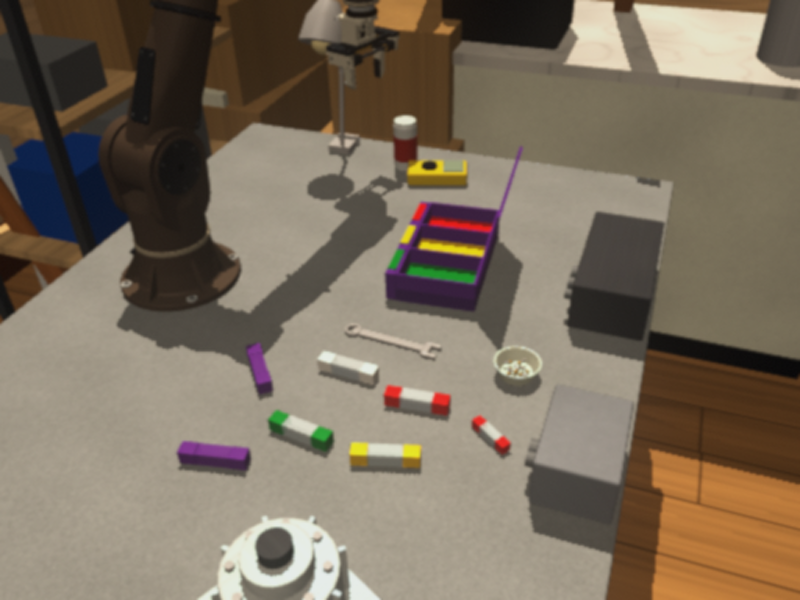

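Top view (800×600): the red candidates are the large tube at (471,274) and the small one at (482,215). The large one fits tube_red. Yellow tube is at (530,275), green at (533,342), white at (458,338). The purple look-alikes at (486,407) and (578,390) stay. The box pockets run red, yellow, green from left to right, and the lid is at about (265,250). I'll measure next and make one confirming crop.

Run:
```python
from h import *
c=load('top'); hsv=cv2.cvtColor(c['color'],cv2.COLOR_RGB2HSV); P=pts(c)
H,S,V=cv2.split(hsv)
R={'red':(H<8)|(H>172),'yellow':(H>20)&(H<35),'green':(H>45)&(H<80)}
for n,m in R.items():
    m=(m&(S>130)&(V>50)).astype(np.uint8)
    k,l,st,ce=cv2.connectedComponentsWithStats(m)
    for i in range(1,k):
        if st[i,4]<25: continue
        u,v=ce[i]; z=np.median(P[l==i][:,2])
        r=cv2.minAreaRect(np.argwhere(l==i)[:,::-1].astype(np.float32))
        print(n,(u*1.5625).round(),(v*1.5625).round(),st[i,4],'z',z.round(3),'pt',ray(c,*r[0],z)[:2].round(4), 'med',np.median(P[l==i],0)[:2].round(4))
# box rim
m=((H>125)&(H<160)&(S>90)&(P[:,:,2]>.058)&(P[:,:,2]<.072)).astype(np.uint8)
m[:, 240:]=0
q=P[m>0]; r=cv2.minAreaRect(q[:,:2].astype(np.float32)); print('rim',r,cv2.boxPoints(r).round(3), q[:,2].mean())
# lid
m=((P[:,:,2]>.1)&(P[:,:,2]<.3)); m[:,260:]=0; m[:120]=0; m[190:]=0
q=P[m]; i=q[:,2].argsort()[-40:]; print('lid top',q[i].mean(0),q[:,1].min(),q[:,1].max(), q[:,2].max())
cr=c['color'][120:250,280:400,::-1]; cv2.imwrite('pics/crop1.png',cv2.resize(cr,None,fx=4.5,fy=4.5,interpolation=cv2.INTER_CUBIC))
```

```text
red 475.0 225.0 31 z 0.018 pt [ 0.7096 -0.2182] med [ 0.7087 -0.219 ]
red 468.0 255.0 60 z 0.025 pt [ 0.6392 -0.1979] med [ 0.6386 -0.1976]
red 233.0 313.0 1029 z 0.031 pt [0.5204 0.3148] med [0.5197 0.3143]
red 473.0 292.0 69 z 0.025 pt [ 0.5542 -0.2067] med [ 0.557  -0.2067]
red 234.0 355.0 100 z 0.067 pt [0.4276 0.3017] med [0.428  0.3005]
yellow 523.0 257.0 66 z 0.025 pt [ 0.631  -0.3195] med [ 0.6314 -0.3185]
yellow 279.0 308.0 1061 z 0.031 pt [0.529  0.2169] med [0.5287 0.2154]
yellow 535.0 292.0 70 z 0.025 pt [ 0.5506 -0.3426] med [ 0.551  -0.3432]
yellow 112.0 389.0 862 z 0.034 pt [0.3776 0.5724] med [0.3616 0.5589]
yellow 280.0 350.0 107 z 0.067 pt [0.4363 0.2068] med [0.4361 0.2066]
green 324.0 303.0 1048 z 0.031 pt [0.5384 0.1191] med [0.5372 0.1194]
green 533.0 322.0 48 z 0.026 pt [ 0.4854 -0.334 ] med [ 0.4853 -0.3324]
green 326.0 344.0 97 z 0.067 pt [0.4451 0.1101] med [0.4454 0.11  ]
green 530.0 361.0 55 z 0.025 pt [ 0.403  -0.3219] med [ 0.4013 -0.3209]
rim ((0.5187082290649414, 0.21218754351139069), (0.18654654920101166, 0.2923651933670044), 5.1300225257873535) [[0.413 0.349]
 [0.439 0.058]
 [0.625 0.075]
 [0.599 0.366]] 0.06495045871134665
lid top [0.64269277 0.21116823 0.22357918] 0.07536104799397256 0.367875172794171 0.22629555298537674
```

View pics/crop1.png

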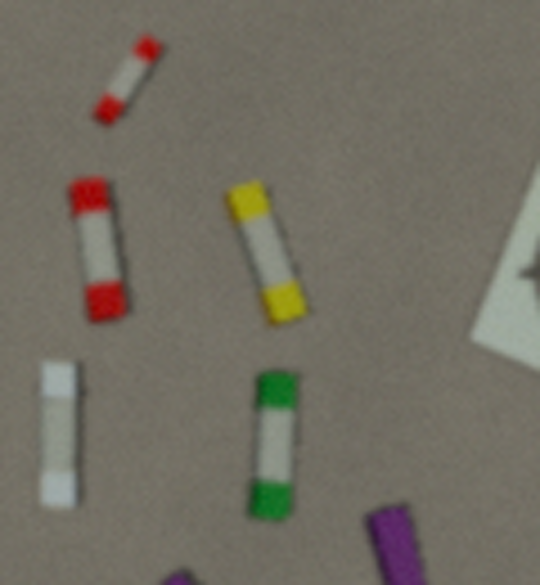

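Crop: the large red tube is at (98,250) and the small red at (128,82), so the large one is meant. Yellow is at (267,252) and green at (274,445). The cap pairs are about 84 mm apart, as expected. Next I'll write the move calculator and go above the red tube.

```bash
cat >> h.py <<'E'
from scipy.spatial.transform import Rotation as Rn
def go(x,y,z,yaw):
    "print shift/turn in tool axes from here to TCP x,y,z, tool down, jaw (y) axis at yaw deg"
    s=telemetry.read_state(); q=s['tcp_rot']; R=Rn.from_quat(q[[1,2,3,0]]); a=np.radians(yaw)
    yt=np.array([np.cos(a),np.sin(a),0]); zt=np.array([0,0,-1.]); T=Rn.from_matrix(np.c_[np.cross(yt,zt),yt,zt])
    d=R.inv().apply(np.array([x,y,z])-s['tool_pos'])
    print('t',s['time_s'],'pos',s['tool_pos'].round(4),'grip',round(s['grip_width']*.0918,4),'d',d.round(4),'r',np.degrees((R.inv()*T).as_rotvec()).round(1),'F',s['force'].round(1),'q',s['joints'].round(2))
E
python3 -c "
from h import *
go(.597,-.202,.2,95.9)"
```

```text
t 0.1 pos [0.1875 0.5957 0.2183] grip 0.0917 d [-0.6301 -0.638   0.0193] r [ -0.1  -0.  -23.4] F [0.1 0.1 0.2] q [-1.37  0.44  0.02  1.57 -0.01  1.13 -0.08]
```

Call:
{"api": "drive_tool", "payload": {
  "commands": [
    {"dx":-0.63,"dy":-0.638,"dz":0.019,"rz":-23.4},
    {"dx":-0.63,"dy":-0.638,"dz":0.019,"rz":-23.4},
    {"dx":-0.63,"dy":-0.638,"dz":0.019,"rz":-23.4},
    {"dx":-0.63,"dy":-0.638,"dz":0.019,"rz":-23.4},
    {"dx":-0.63,"dy":-0.638,"dz":0.019,"rz":-23.4}
  ]
}}

```text
schema error: expected keys dx, dy, dz, rx, ry, rz, hand
```

```bash
python3 -c "
from h import *
go(.597,-.202,.2,95.9)"
```

```text
t 0.1 pos [0.1875 0.5957 0.2183] grip 0.0917 d [-0.6301 -0.638   0.0193] r [ -0.1  -0.  -23.4] F [0.1 0.1 0.2] q [-1.37  0.44  0.02  1.57 -0.01  1.13 -0.08]
```

Call:
{"api": "drive_tool", "payload": {
  "commands": [
    {"dx":-0.63,"dy":-0.638,"dz":0.019,"rx":0,"ry":0,"rz":-23.4,"hand":0.0918},
    {"dx":-0.63,"dy":-0.638,"dz":0.019,"rx":0,"ry":0,"rz":-23.4,"hand":0.0918},
    {"dx":-0.63,"dy":-0.638,"dz":0.019,"rx":0,"ry":0,"rz":-23.4,"hand":0.0918},
    {"dx":-0.63,"dy":-0.638,"dz":0.019,"rx":0,"ry":0,"rz":-23.4,"hand":0.0918},
    {"dx":-0.63,"dy":-0.638,"dz":0.019,"rx":0,"ry":0,"rz":-23.4,"hand":0.0918}
  ]
}}

```text
time_s: 0.72
tool_pos: [0.3308, 0.3161, 0.2123]
tcp_rot: [-0.0, -0.052, 0.999, -0.0]
force: [0.9, 1.0, -0.6]
grip_width: 1.002
```

```bash
python3 -c "
from h import *
go(.597,-.202,.2,95.9)"
```

```text
t 0.725 pos [0.3308 0.3161 0.2123] grip 0.092 d [-0.2112 -0.5429  0.0123] r [-0. -0.  0.] F [ 0.9  1.  -0.6] q [-0.91  0.17  0.03  1.97 -0.01  1.    0.8 ]
```

Call:
{"api": "drive_tool", "payload": {
  "commands": [
    {"dx":-0.211,"dy":-0.543,"dz":0.012,"rx":0,"ry":0,"rz":0,"hand":0.0918},
    {"dx":-0.211,"dy":-0.543,"dz":0.012,"rx":0,"ry":0,"rz":0,"hand":0.0918},
    {"dx":-0.211,"dy":-0.543,"dz":0.012,"rx":0,"ry":0,"rz":0,"hand":0.0918},
    {"dx":-0.211,"dy":-0.543,"dz":0.012,"rx":0,"ry":0,"rz":0,"hand":0.0918},
    {"dx":-0.211,"dy":-0.543,"dz":0.012,"rx":0,"ry":0,"rz":0,"hand":0.0918}
  ]
}}

```text
time_s: 1.35
tool_pos: [0.4734, 0.0385, 0.206]
tcp_rot: [0.0, -0.052, 0.999, 0.0]
force: [1.8, 1.0, 0.1]
grip_width: 0.997
```

```bash
python3 -c "
from h import *
go(.597,-.202,.2,95.9)"
```

```text
t 1.35 pos [0.4734 0.0385 0.206 ] grip 0.0915 d [-0.098  -0.252   0.0059] r [0.  0.  0.1] F [1.8 1.  0.1] q [-0.43  0.2   0.28  1.96 -0.07  0.99  1.56]
```

Call:
{"api": "drive_tool", "payload": {
  "commands": [
    {"dx":-0.098,"dy":-0.252,"dz":0.036,"rx":0,"ry":0,"rz":0,"hand":0.0918},
    {"dx":-0.098,"dy":-0.252,"dz":0.036,"rx":0,"ry":0,"rz":0,"hand":0.0918},
    {"dx":-0.098,"dy":-0.252,"dz":0.036,"rx":0,"ry":0,"rz":0,"hand":0.0918},
    {"dx":-0.098,"dy":-0.252,"dz":0.036,"rx":0,"ry":0,"rz":0,"hand":0.0918},
    {"dx":-0.098,"dy":-0.252,"dz":0.036,"rx":0,"ry":0,"rz":0,"hand":0.0918}
  ]
}}

```text
time_s: 1.98
tool_pos: [0.5964, -0.2048, 0.1688]
tcp_rot: [-0.001, -0.05, 0.999, -0.001]
force: [-0.1, 1.2, -0.8]
grip_width: 1.0
```

```bash
cat >> h.py <<'E'
def tube(name,c):
    "cap-pair centre and axis angle of a tube on the top plane z=.026, wide-angle caps only"
    H,S,V=cv2.split(cv2.cvtColor(c['color'],cv2.COLOR_RGB2HSV))
    m={'red':(H<8)|(H>172),'yellow':(H>20)&(H<35),'green':(H>45)&(H<80)}[name]&(S>130)&(V>40)
    P=pts(c); k,l,st,ce=cv2.connectedComponentsWithStats(m.astype(np.uint8))
    for i in range(1,k):
        if st[i,4]>60: 
            q=P[l==i]; q=q[q[:,2]>np.percentile(q[:,2],60)-.004]
            print(name,ce[i].round(),st[i,4],'z',np.median(q[:,2]).round(4),'rect',np.array(cv2.minAreaRect(q[:,:2].astype(np.float32))[0]).round(4))
E
python3 -c "
from h import *
go(.597,-.202,.06,95.9)
c=cam('wrist','w1'); tube('red',c); tube('yellow',c)"
```

```text
t 1.975 pos [ 0.5964 -0.2048  0.1688] grip 0.0918 d [-0.001   0.0029  0.1088] r [-0.1 -0.1 -0.2] F [-0.1  1.2 -0.8] q [-0.    0.5   0.37  1.64 -0.2   1.04  2.09]
red [251. 139.] 669 z 0.0245 rect [ 0.5502 -0.2084]
red [252. 214.] 541 z 0.0246 rect [ 0.5907 -0.2042]
red [200. 295.] 186 z 0.0167 rect [ 0.647  -0.2265]
yellow [123. 121.] 844 z 0.0244 rect [ 0.5369 -0.2849]
yellow [144. 196.] 616 z 0.0246 rect [ 0.5918 -0.2674]
```

View pics/w1.png

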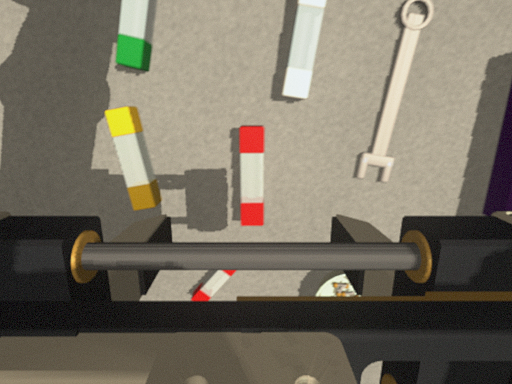

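Wrist view: the red tube's caps are at (251,139) and (252,214), centred near column 251 and running along the image. The depth-based spacing comes out at half what it should be, so I'll check it with rays.

```bash
python3 -c "
from h import *
c=load('wrist'); P=pts(c)
print(np.linalg.inv(c['world_to_cam']).round(3),c['fx'],c['fy'],c['cx'],c['cy'])
for u,v in [(251,139),(252,214),(251,175),(122,121),(144,196)]: print(ray(c,u,v,.026).round(4),P[v,u].round(4),c['range_z'][v,u])
"
```

```text
[[-0.099  0.962  0.254  0.528]
 [ 0.995  0.096  0.024 -0.211]
 [-0.002  0.255 -0.967  0.333]
 [ 0.     0.     0.     1.   ]] 294.93484229486705 294.93484229486705 250.85304234796692 186.94895163124917
[ 0.5581 -0.2082  0.026 ] [ 0.5583 -0.2082  0.0242] 0.30652255
[ 0.6398 -0.199   0.026 ] [ 0.6403 -0.1989  0.0244] 0.3273748
[ 0.596  -0.2044  0.026 ] [ 0.5964 -0.2044  0.0244] 0.31612384
[ 0.5531 -0.3407  0.026 ] [ 0.5532 -0.3417  0.0237] 0.30258325
[ 0.6308 -0.3179  0.026 ] [ 0.631  -0.3181  0.0255] 0.32113546
```

Call:
{"api": "drive_tool", "payload": {
  "commands": [
    {"dx":-0.002,"dy":0.001,"dz":0.05,"rx":0,"ry":0,"rz":-0.5,"hand":0.0918},
    {"dx":-0.002,"dy":0.001,"dz":0.1,"rx":0,"ry":0,"rz":-0.5,"hand":0.0918},
    {"dx":-0.002,"dy":0.001,"dz":0.13,"rx":0,"ry":0,"rz":-0.5,"hand":0.0918},
    {"dx":-0.002,"dy":0.001,"dz":0.146,"rx":0,"ry":0,"rz":-0.5,"hand":0.07},
    {"dx":-0.002,"dy":0.001,"dz":0.146,"rx":0,"ry":0,"rz":-0.5,"hand":0.05}
  ],
  "force": 25
}}

```text
time_s: 2.65
tool_pos: [0.5978, -0.1986, 0.0234]
tcp_rot: [-0.001, -0.056, 0.998, 0.0]
force: [-0.5, -0.3, -0.2]
grip_width: 0.833
```

Call:
{"api": "drive_tool", "payload": {
  "commands": [
    {"dx":0,"dy":0,"dz":0,"rx":0,"ry":0,"rz":0,"hand":0.01},
    {"dx":0,"dy":0,"dz":0,"rx":0,"ry":0,"rz":0,"hand":0.01},
    {"dx":0,"dy":0,"dz":0,"rx":0,"ry":0,"rz":0,"hand":0.01},
    {"dx":0,"dy":0,"dz":0,"rx":0,"ry":0,"rz":0,"hand":0.01},
    {"dx":0,"dy":0,"dz":-0.03,"rx":0,"ry":0,"rz":0,"hand":0.01}
  ]
}}

```text
time_s: 3.28
tool_pos: [0.5966, -0.1984, 0.0525]
tcp_rot: [-0.002, -0.056, 0.998, 0.001]
force: [1.0, 0.1, -0.6]
grip_width: 0.286
```

```bash
python3 -c "
from h import *
go(.52,.3125,.19,95.2)"
```

```text
t 3.275 pos [ 0.5966 -0.1984  0.0525] grip 0.0262 d [ 0.0194  0.5165 -0.1367] r [ 0.1 -0.2  1.2] F [ 1.   0.1 -0.6] q [ 0.03  0.63  0.31  1.75 -0.25  0.81  2.14]
```

Gripped: the opening reads 26 mm. Now carrying it to the red pocket.

Call:
{"api": "drive_tool", "payload": {
  "commands": [
    {"dx":0,"dy":0,"dz":-0.06,"rx":0,"ry":0,"rz":0,"hand":0.01},
    {"dx":0.019,"dy":0.516,"dz":-0.137,"rx":0,"ry":0,"rz":1.2,"hand":0.01},
    {"dx":0.019,"dy":0.516,"dz":-0.137,"rx":0,"ry":0,"rz":1.2,"hand":0.01},
    {"dx":0.019,"dy":0.516,"dz":-0.137,"rx":0,"ry":0,"rz":1.2,"hand":0.01},
    {"dx":0.019,"dy":0.516,"dz":-0.137,"rx":0,"ry":0,"rz":1.2,"hand":0.01}
  ]
}}

```text
time_s: 3.9
tool_pos: [0.5612, 0.0474, 0.1514]
tcp_rot: [0.0, -0.046, 0.999, 0.0]
force: [1.5, 0.8, -0.7]
grip_width: 0.109
```

```bash
python3 -c "
from h import *
go(.52,.312,.17,95.2)"
```

```text
t 3.9 pos [0.5612 0.0474 0.1514] grip 0.01 d [ 0.0169  0.2672 -0.0185] r [0. 0. 0.] F [ 1.5  0.8 -0.7] q [-0.43  0.41  0.35  1.83 -0.17  0.93  1.65]
```

The opening is now 10 mm, so the tube slipped out. I'll look.

```bash
python3 -c "
from h import *
c=cam('wrist','w2');t=cam('top'); 
cv2.imwrite('pics/t2.png',cv2.resize(t['color'][110:300,120:420,::-1],None,fx=2.6,fy=2.6))
"
```

```text
(no output)
```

View pics/t2.png

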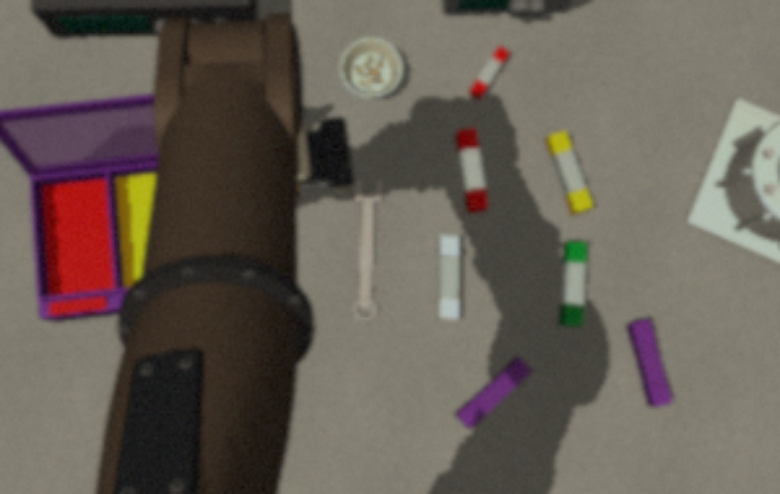

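The red tube still lies in place, with caps at crop (468,140) and (477,201). The fingers simply had not closed yet: 26 mm was a reading in passing. I'll go back with the jaws part open and wait longer for them to close.

```bash
python3 -c "
from h import *
c=load('top')
for u,v in [(468,140),(477,201)]: print(ray(c,u/2.6+120,v/2.6+110,.026).round(4))
go(.598,-.2036,.1,96.2)"
```

```text
[ 0.6355 -0.2003  0.026 ]
[ 0.553  -0.2081  0.026 ]
t 4.0 pos [0.5609 0.0548 0.1516] grip 0.0099 d [-0.0104 -0.2611  0.0504] r [ 0.3  0.1 -0.3] F [-0.5 -0.5  0.4] q [-0.44  0.41  0.34  1.83 -0.17  0.93  1.65]
```

Call:
{"api": "drive_tool", "payload": {
  "commands": [
    {"dx":-0.01,"dy":-0.261,"dz":0.05,"rx":0,"ry":0,"rz":-0.8,"hand":0.065},
    {"dx":-0.01,"dy":-0.261,"dz":0.05,"rx":0,"ry":0,"rz":-0.8,"hand":0.065},
    {"dx":-0.01,"dy":-0.261,"dz":0.05,"rx":0,"ry":0,"rz":-0.8,"hand":0.065},
    {"dx":-0.01,"dy":-0.261,"dz":0.05,"rx":0,"ry":0,"rz":-0.8,"hand":0.065},
    {"dx":-0.01,"dy":-0.261,"dz":0.05,"rx":0,"ry":0,"rz":-0.8,"hand":0.065}
  ]
}}

```text
time_s: 4.62
tool_pos: [0.5939, -0.2197, 0.1002]
tcp_rot: [-0.001, -0.049, 0.999, -0.001]
force: [-0.8, -0.1, -0.6]
grip_width: 0.602
```

Call:
{"api": "drive_tool", "payload": {
  "commands": [
    {"dx":0,"dy":0,"dz":0,"rx":0,"ry":0,"rz":0,"hand":0.065},
    {"dx":0,"dy":0,"dz":0,"rx":0,"ry":0,"rz":0,"hand":0.065},
    {"dx":0,"dy":0,"dz":0,"rx":0,"ry":0,"rz":0,"hand":0.065},
    {"dx":0,"dy":0,"dz":0,"rx":0,"ry":0,"rz":0,"hand":0.065},
    {"dx":0,"dy":0,"dz":0,"rx":0,"ry":0,"rz":0,"hand":0.065}
  ]
}}

```text
time_s: 5.25
tool_pos: [0.5955, -0.2129, 0.101]
tcp_rot: [0.0, -0.053, 0.999, 0.0]
force: [-0.7, 0.4, -0.5]
grip_width: 0.708
```

```bash
python3 -c "
from h import *
go(.598,-.2036,.022,96.2)"
```

```text
t 5.25 pos [ 0.5955 -0.2129  0.101 ] grip 0.065 d [-0.0034  0.009   0.079 ] r [ 0.   0.  -0.1] F [-0.7  0.4 -0.5] q [ 0.03  0.57  0.35  1.71 -0.24  0.9   2.15]
```

Call:
{"api": "drive_tool", "payload": {
  "commands": [
    {"dx":-0.003,"dy":0.009,"dz":0.05,"rx":0,"ry":0,"rz":0,"hand":0.065},
    {"dx":-0.003,"dy":0.009,"dz":0.079,"rx":0,"ry":0,"rz":0,"hand":0.065},
    {"dx":-0.003,"dy":0.009,"dz":0.079,"rx":0,"ry":0,"rz":0,"hand":0.04},
    {"dx":-0.003,"dy":0.009,"dz":0.079,"rx":0,"ry":0,"rz":0,"hand":0.01},
    {"dx":-0.003,"dy":0.009,"dz":0.079,"rx":0,"ry":0,"rz":0,"hand":0.01}
  ]
}}

```text
time_s: 5.88
tool_pos: [0.5984, -0.2048, 0.0235]
tcp_rot: [0.001, -0.053, 0.999, -0.0]
force: [-0.4, 0.2, 0.2]
grip_width: 0.429
```

Call:
{"api": "drive_tool", "payload": {
  "commands": [
    {"dx":0,"dy":0,"dz":0,"rx":0,"ry":0,"rz":0,"hand":0.01},
    {"dx":0,"dy":0,"dz":0,"rx":0,"ry":0,"rz":0,"hand":0.01},
    {"dx":0,"dy":0,"dz":0,"rx":0,"ry":0,"rz":0,"hand":0.01},
    {"dx":0,"dy":0,"dz":0,"rx":0,"ry":0,"rz":0,"hand":0.01},
    {"dx":0,"dy":0,"dz":0,"rx":0,"ry":0,"rz":0,"hand":0.01}
  ]
}}

```text
time_s: 6.5
tool_pos: [0.5973, -0.2043, 0.0218]
tcp_rot: [-0.0, -0.053, 0.999, 0.0]
force: [0.7, 0.5, 0.1]
grip_width: 0.109
```

Call:
{"api": "drive_tool", "payload": {
  "commands": [
    {"dx":0,"dy":0,"dz":-0.06,"rx":0,"ry":0,"rz":0,"hand":0.01},
    {"dx":0,"dy":0,"dz":-0.12,"rx":0,"ry":0,"rz":0,"hand":0.01},
    {"dx":0,"dy":0,"dz":-0.15,"rx":0,"ry":0,"rz":0,"hand":0.01},
    {"dx":0.01,"dy":0.06,"dz":-0.15,"rx":0,"ry":0,"rz":0,"hand":0.01},
    {"dx":0.01,"dy":0.12,"dz":-0.15,"rx":0,"ry":0,"rz":0,"hand":0.01}
  ]
}}

```text
time_s: 7.12
tool_pos: [0.5742, -0.0855, 0.1724]
tcp_rot: [0.001, -0.051, 0.999, -0.0]
force: [2.4, 0.1, 0.3]
grip_width: 0.107
```

```bash
python3 -c "
from h import *
go(.52,.312,.17,95.2)"
```

```text
t 7.125 pos [ 0.5742 -0.0855  0.1724] grip 0.0099 d [0.0131 0.401  0.0024] r [-0.   0.1  0.7] F [2.4 0.1 0.3] q [-0.21  0.41  0.37  1.77 -0.18  0.99  1.9 ]
```

```bash
python3 -c "
from h import *
c=cam('wrist');t=cam('top');s=cam('scene')
a=cv2.resize(t['color'][110:270,120:400,::-1],(800,457))[:, 380:]
b=cv2.resize(c['color'][:,:,::-1],(380,285)); d=cv2.resize(s['color'][60:330,130:420,::-1],(320,298))
o=np.zeros((600,800,3),np.uint8); o[:457,:420]=a; o[:285,420:]=b; o[290:588,440:760]=d
cv2.imwrite('pics/m3.png',o)
"
```

```text
(no output)
```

View pics/m3.png

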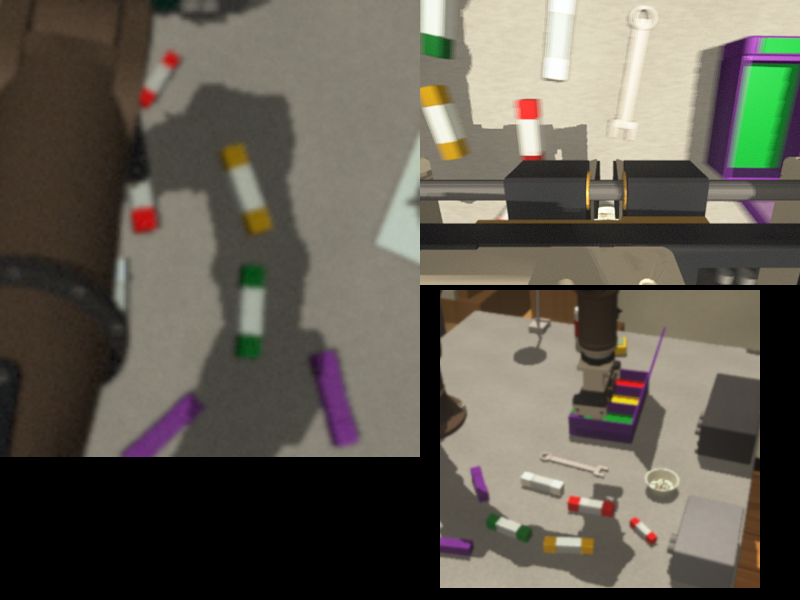

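Wrist (top right): the jaws are empty and shut at about (605,190). The red tube lies unmoved at (528,130). The fingers closed without touching it, so I'll check the TCP against the fingers seen by each camera.

```bash
python3 -c "
from h import *
s=telemetry.read_state(); p=s['tool_pos']; q=s['tcp_rot']; z=Rn.from_quat(q[[1,2,3,0]]).apply([0,0,1]); print(p,z)
ims=[]
for n in ('wrist','scene'):
  c=load(n); P=pts(c)
  im=c['color'][:,:,::-1].copy()
  for k,col in ((0,(255,0,255)),(.019,(255,255,0))):
    w=c['world_to_cam']@np.r_[p+k*z,1]; u,v=w[0]/w[2]*c['fx']+c['cx'],w[1]/w[2]*c['fy']+c['cy']; print(n,k,u,v,w[2])
    cv2.circle(im,(int(u),int(v)),3,col,-1)
    u,v=int(u),int(v)
  ims.append(im)
  d=np.linalg.norm(P[:,:,:2]-p[:2],axis=2); m=(d<.12)&(c['range_z']>0)&(P[:,:,2]>.09)
  print('lowest',np.sort(P[m][:,2])[:15].round(3)); i=np.argsort(P[m][:,2])[:15]; print(P[m][i].mean(0), np.argwhere(m)[i].mean(0))
u=cv2.resize(ims[0][180:360,150:360],(420,360)); w=cv2.resize(ims[1][90:250,180:330],(375,400))
o=np.zeros((400,795,3),np.uint8); o[:360,:420]=u; o[:,420:]=w; cv2.imwrite('pics/m4.png',o)
"
```

```text
[ 0.574752   -0.08133977  0.17179659] [-3.29703896e-04  2.14166154e-03 -9.99997652e-01]
wrist 0 256.9073584067159 228.12709104811566 0.177266923587392
wrist 0.019 256.4028567573271 216.891026305614 0.19562699793764043
lowest [0.178 0.179 0.179 0.179 0.179 0.179 0.179 0.179 0.179 0.18  0.18  0.18
 0.18  0.18  0.18 ]
[ 0.5643318 -0.0867447  0.1792001] [215.33333333 249.66666667]
scene 0 272.5127691928933 180.10348484449906 1.2636910936027659
scene 0.019 272.5403475934279 185.91209136070051 1.2750763205341809
lowest [0.182 0.183 0.184 0.187 0.188 0.188 0.19  0.191 0.192 0.193 0.194 0.194
 0.194 0.194 0.197]
[ 0.57797381 -0.09155892  0.18997903] [176.8 272.4]
```

View pics/m4.png

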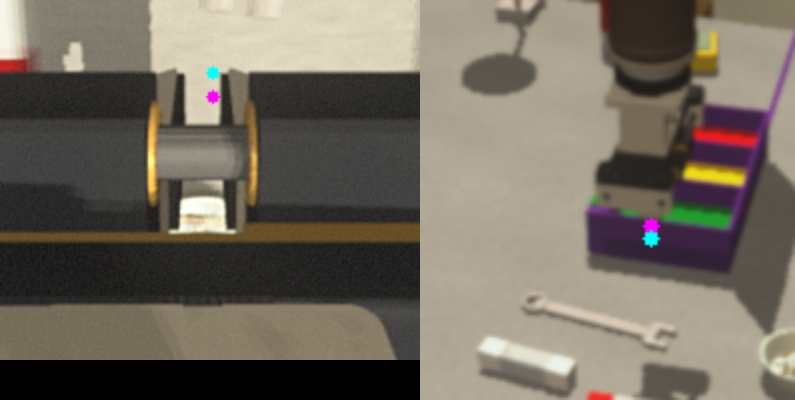

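The cameras put the fingertips at z≈0.179, where the TCP reads 0.172. The tips therefore sit about 26 mm higher than the stated geometry implies, and the jaws closed just over the tube. I'll go down about 20 mm further, in steps, watching the force.

```bash
python3 -c "
from h import *
go(.597,-.204,.08,96.2)"
```

```text
t 7.275 pos [ 0.5748 -0.0813  0.1718] grip 0.0102 d [-0.0084 -0.1246  0.0915] r [ 0.1 -0.   0.2] F [-0.4 -1.2 -0.1] q [-0.21  0.42  0.37  1.77 -0.18  0.99  1.9 ]
```

Call:
{"api": "drive_tool", "payload": {
  "commands": [
    {"dx":-0.008,"dy":-0.06,"dz":0.03,"rx":0,"ry":0,"rz":0.2,"hand":0.065},
    {"dx":-0.008,"dy":-0.11,"dz":0.06,"rx":0,"ry":0,"rz":0.2,"hand":0.065},
    {"dx":-0.008,"dy":-0.124,"dz":0.091,"rx":0,"ry":0,"rz":0.2,"hand":0.065},
    {"dx":-0.008,"dy":-0.124,"dz":0.091,"rx":0,"ry":0,"rz":0.2,"hand":0.065},
    {"dx":-0.008,"dy":-0.124,"dz":0.091,"rx":0,"ry":0,"rz":0.2,"hand":0.065}
  ]
}}

```text
time_s: 7.9
tool_pos: [0.5963, -0.2082, 0.0817]
tcp_rot: [0.0, -0.051, 0.999, 0.0]
force: [0.5, 0.1, 0.5]
grip_width: 0.604
```

Call:
{"api": "drive_tool", "payload": {
  "commands": [
    {"dx":0,"dy":0,"dz":0.04,"rx":0,"ry":0,"rz":0,"hand":0.065},
    {"dx":0,"dy":0,"dz":0.06,"rx":0,"ry":0,"rz":0,"hand":0.065},
    {"dx":0,"dy":0,"dz":0.07,"rx":0,"ry":0,"rz":0,"hand":0.065},
    {"dx":0,"dy":0,"dz":0.078,"rx":0,"ry":0,"rz":0,"hand":0.065},
    {"dx":0,"dy":0,"dz":0.078,"rx":0,"ry":0,"rz":0,"hand":0.06}
  ]
}}

```text
time_s: 8.52
tool_pos: [0.5959, -0.2085, 0.003]
tcp_rot: [0.0, -0.051, 0.999, -0.0]
force: [-0.3, 0.5, -0.4]
grip_width: 0.667
```

Call:
{"api": "drive_tool", "payload": {
  "commands": [
    {"dx":0,"dy":0,"dz":0,"rx":0,"ry":0,"rz":0,"hand":0.01},
    {"dx":0,"dy":0,"dz":0,"rx":0,"ry":0,"rz":0,"hand":0.01},
    {"dx":0,"dy":0,"dz":0,"rx":0,"ry":0,"rz":0,"hand":0.01},
    {"dx":0,"dy":0,"dz":0,"rx":0,"ry":0,"rz":0,"hand":0.01},
    {"dx":0,"dy":0,"dz":0,"rx":0,"ry":0,"rz":0,"hand":0.01}
  ]
}}

```text
time_s: 9.15
tool_pos: [0.596, -0.2081, 0.003]
tcp_rot: [0.0, -0.051, 0.999, 0.0]
force: [0.2, 1.5, 4.0]
grip_width: 0.282
```

```bash
python3 -c "
from h import *
go(.52,.312,.17,95.2)"
```

```text
t 9.15 pos [ 0.596  -0.2081  0.003 ] grip 0.0259 d [ 0.0226  0.5252 -0.1668] r [0.  0.  0.6] F [0.2 1.5 4. ] q [ 0.05  0.7   0.3   1.77 -0.3   0.72  2.19]
```

Call:
{"api": "drive_tool", "payload": {
  "commands": [
    {"dx":0,"dy":0,"dz":0,"rx":0,"ry":0,"rz":0,"hand":0.01},
    {"dx":0,"dy":0,"dz":-0.06,"rx":0,"ry":0,"rz":0,"hand":0.01},
    {"dx":0,"dy":0,"dz":-0.12,"rx":0,"ry":0,"rz":0,"hand":0.01},
    {"dx":0.0,"dy":0.04,"dz":-0.16,"rx":0,"ry":0,"rz":0.6,"hand":0.01},
    {"dx":0.005,"dy":0.1,"dz":-0.167,"rx":0,"ry":0,"rz":0.6,"hand":0.01}
  ]
}}

```text
time_s: 9.78
tool_pos: [0.5825, -0.1113, 0.173]
tcp_rot: [0.003, -0.043, 0.999, -0.001]
force: [1.5, 0.8, -2.0]
grip_width: 0.274
```

```bash
python3 -c "
from h import *
go(.52,.312,.15,95.2)"
```

```text
t 9.775 pos [ 0.5825 -0.1113  0.173 ] grip 0.0252 d [0.0256 0.4271 0.0218] r [-0.1  0.3 -0.2] F [ 1.5  0.8 -2. ] q [-0.18  0.43  0.39  1.74 -0.19  1.    1.94]
```

Held this time. Carrying it to the red pocket.

Call:
{"api": "drive_tool", "payload": {
  "commands": [
    {"dx":0.025,"dy":0.427,"dz":0.022,"rx":0,"ry":0,"rz":0,"hand":0.01},
    {"dx":0.025,"dy":0.427,"dz":0.022,"rx":0,"ry":0,"rz":0,"hand":0.01},
    {"dx":0.025,"dy":0.427,"dz":0.022,"rx":0,"ry":0,"rz":0,"hand":0.01},
    {"dx":0.025,"dy":0.427,"dz":0.022,"rx":0,"ry":0,"rz":0,"hand":0.01},
    {"dx":0.025,"dy":0.427,"dz":0.022,"rx":0,"ry":0,"rz":0,"hand":0.01}
  ]
}}

```text
time_s: 10.4
tool_pos: [0.5337, 0.2006, 0.1537]
tcp_rot: [0.0, -0.045, 0.999, -0.0]
force: [0.8, 0.1, -0.9]
grip_width: 0.282
```

```bash
python3 -c "
from h import *
go(.52,.312,.1,95.2)"
```

```text
t 10.4 pos [0.5337 0.2006 0.1537] grip 0.0259 d [0.0036 0.1122 0.0536] r [-0.  0.  0.] F [ 0.8  0.1 -0.9] q [-0.69  0.42  0.32  1.81 -0.16  0.94  1.36]
```

Call:
{"api": "drive_tool", "payload": {
  "commands": [
    {"dx":0.003,"dy":0.06,"dz":0.01,"rx":0,"ry":0,"rz":0,"hand":0.01},
    {"dx":0.003,"dy":0.11,"dz":0.03,"rx":0,"ry":0,"rz":0,"hand":0.01},
    {"dx":0.003,"dy":0.11,"dz":0.053,"rx":0,"ry":0,"rz":0,"hand":0.01},
    {"dx":0.003,"dy":0.11,"dz":0.053,"rx":0,"ry":0,"rz":0,"hand":0.01},
    {"dx":0.003,"dy":0.11,"dz":0.053,"rx":0,"ry":0,"rz":0,"hand":0.01}
  ]
}}

```text
time_s: 11.02
tool_pos: [0.5219, 0.3073, 0.1015]
tcp_rot: [0.0, -0.045, 0.999, -0.0]
force: [0.3, 0.9, 0.1]
grip_width: 0.281
```

```bash
python3 -c "
from h import *
c=cam('wrist','w5')
go(.52,.312,.035,95.2)"
```

```text
t 11.075 pos [0.5221 0.3074 0.1018] grip 0.0257 d [0.0018 0.0047 0.0668] r [ 0.   0.1 -0.1] F [ 0.5  0.3 -0.7] q [-0.82  0.53  0.29  1.77 -0.19  0.87  1.21]
```

View pics/w5.png

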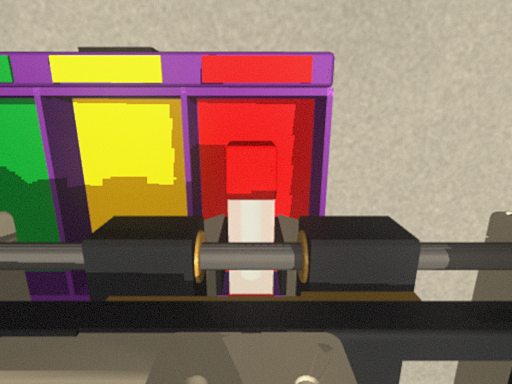

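Wrist: the red tube is held over the red pocket, tube columns 228–275 against pocket 195–328. About 5 mm more in +y centres it. Lower and release.

Call:
{"api": "drive_tool", "payload": {
  "commands": [
    {"dx":0.002,"dy":0.005,"dz":0.03,"rx":0,"ry":0,"rz":0,"hand":0.01},
    {"dx":0.002,"dy":0.005,"dz":0.05,"rx":0,"ry":0,"rz":0,"hand":0.01},
    {"dx":0.002,"dy":0.005,"dz":0.066,"rx":0,"ry":0,"rz":0,"hand":0.01},
    {"dx":0.002,"dy":0.005,"dz":0.066,"rx":0,"ry":0,"rz":0,"hand":0.01},
    {"dx":0.002,"dy":0.005,"dz":0.066,"rx":0,"ry":0,"rz":0,"hand":0.045}
  ]
}}

```text
time_s: 11.7
tool_pos: [0.5195, 0.3133, 0.0358]
tcp_rot: [0.001, -0.045, 0.999, 0.0]
force: [0.9, 1.1, -0.2]
grip_width: 0.35
```

Call:
{"api": "drive_tool", "payload": {
  "commands": [
    {"dx":0,"dy":0,"dz":0,"rx":0,"ry":0,"rz":0,"hand":0.045},
    {"dx":0,"dy":0,"dz":0,"rx":0,"ry":0,"rz":0,"hand":0.045},
    {"dx":0,"dy":0,"dz":-0.05,"rx":0,"ry":0,"rz":0,"hand":0.045},
    {"dx":0,"dy":0,"dz":-0.11,"rx":0,"ry":0,"rz":0,"hand":0.065},
    {"dx":0,"dy":-0.04,"dz":-0.15,"rx":0,"ry":0,"rz":0,"hand":0.065}
  ]
}}

```text
time_s: 12.32
tool_pos: [0.5223, 0.2767, 0.1877]
tcp_rot: [0.001, -0.048, 0.999, 0.002]
force: [0.9, -1.4, -0.0]
grip_width: 0.657
```

```bash
python3 -c "
from h import *
go(.592,-.329,.13,106.2)"
```

```text
t 12.325 pos [0.5223 0.2767 0.1877] grip 0.0604 d [-0.0107 -0.6098  0.0559] r [  0.2   0.2 -10.7] F [ 0.9 -1.4 -0. ] q [-0.81  0.41  0.32  1.72 -0.15  1.03  1.23]
```

Call:
{"api": "drive_tool", "payload": {
  "commands": [
    {"dx":-0.011,"dy":-0.61,"dz":0.03,"rx":0,"ry":0,"rz":-10.7,"hand":0.065},
    {"dx":-0.011,"dy":-0.61,"dz":0.03,"rx":0,"ry":0,"rz":-10.7,"hand":0.065},
    {"dx":-0.011,"dy":-0.61,"dz":0.03,"rx":0,"ry":0,"rz":-10.7,"hand":0.065},
    {"dx":-0.011,"dy":-0.61,"dz":0.03,"rx":0,"ry":0,"rz":-10.7,"hand":0.065},
    {"dx":-0.011,"dy":-0.61,"dz":0.03,"rx":0,"ry":0,"rz":-10.7,"hand":0.065}
  ]
}}

```text
time_s: 12.95
tool_pos: [0.5565, -0.0387, 0.1699]
tcp_rot: [0.001, -0.139, 0.99, 0.0]
force: [1.1, 1.4, 0.3]
grip_width: 0.71
```

```bash
python3 -c "
from h import *
go(.592,-.329,.1,106.2)"
```

```text
t 12.95 pos [ 0.5565 -0.0387  0.1699] grip 0.0652 d [ 0.0457 -0.2888  0.0699] r [-0.   0.1 -0.2] F [1.1 1.4 0.3] q [-0.29  0.38  0.35  1.83 -0.16  0.96  1.98]
```

Call:
{"api": "drive_tool", "payload": {
  "commands": [
    {"dx":0.046,"dy":-0.289,"dz":0.07,"rx":0,"ry":0,"rz":-0.2,"hand":0.065},
    {"dx":0.046,"dy":-0.289,"dz":0.07,"rx":0,"ry":0,"rz":-0.2,"hand":0.065},
    {"dx":0.046,"dy":-0.289,"dz":0.07,"rx":0,"ry":0,"rz":-0.2,"hand":0.065},
    {"dx":0.046,"dy":-0.289,"dz":0.07,"rx":0,"ry":0,"rz":-0.2,"hand":0.065},
    {"dx":0.046,"dy":-0.289,"dz":0.07,"rx":0,"ry":0,"rz":-0.2,"hand":0.065}
  ]
}}

```text
time_s: 13.58
tool_pos: [0.5912, -0.3302, 0.0991]
tcp_rot: [0.0, -0.14, 0.99, -0.0]
force: [0.6, -0.1, 0.9]
grip_width: 0.712
```

```bash
python3 -c "
from h import *
import time
cam('wrist'); c=cam('wrist','w6'); 
go(.592,-.329,.002,106.3)
t=cam('top')
for n,h in (('wrist',c),('top',t)):
  H,S,V=cv2.split(cv2.cvtColor(h['color'],cv2.COLOR_RGB2HSV))
  for nm,m in (('yel',(H>18)&(H<35)),('grn',(H>45)&(H<80)),('red',(H<8)|(H>172))):
    k,l,st,ce=cv2.connectedComponentsWithStats((m&(S>130)&(V>40)).astype(np.uint8))
    for i in range(1,k):
      if st[i,4]>40: print(n,nm,ce[i].round(),st[i,4],ray(h,*ce[i],.026)[:2].round(4))
"
```

```text
t 13.675 pos [ 0.5889 -0.3351  0.0983] grip 0.0651 d [-0.005   0.0054  0.0963] r [-0.2 -0.2 -0.6] F [ 0.1 -0.8 -0.2] q [ 0.21  0.64  0.36  1.58 -0.25  0.96  2.5 ]
wrist yel [257. 149.] 1087 [ 0.5516 -0.3439]
wrist yel [257. 236.] 389 [ 0.6242 -0.3231]
wrist yel [129. 256.] 333 [ 0.6734 -0.4264]
wrist yel [373. 257.] 302 [ 0.6153 -0.2185]
wrist yel [401. 295.] 64 [ 0.6443 -0.1797]
wrist yel [422. 297.] 128 [ 0.6407 -0.1609]
wrist yel [464. 296.] 267 [ 0.6294 -0.1244]
wrist yel [387. 297.] 53 [ 0.6497 -0.1911]
wrist grn [294.  67.] 1301 [ 0.4855 -0.3335]
top yel [178. 197.] 1081 [0.5297 0.2178]
top yel [ 71. 249.] 862 [0.3665 0.5694]
top yel [179. 224.] 107 [0.4398 0.2151]
top grn [207. 194.] 1087 [0.5386 0.1209]
top grn [209. 220.] 98 [0.4489 0.1148]
top red [149. 201.] 876 [0.52   0.3151]
top red [150. 227.] 98 [0.4309 0.3129]
top red [ 57. 277.] 151 [0.2777 0.6122]
```

Call:
{"api": "drive_tool", "payload": {
  "commands": [
    {"dx":-0.004,"dy":0.005,"dz":0.04,"rx":0,"ry":0,"rz":-0.4,"hand":0.065},
    {"dx":-0.004,"dy":0.005,"dz":0.07,"rx":0,"ry":0,"rz":-0.4,"hand":0.065},
    {"dx":-0.004,"dy":0.005,"dz":0.09,"rx":0,"ry":0,"rz":-0.4,"hand":0.065},
    {"dx":-0.004,"dy":0.005,"dz":0.096,"rx":0,"ry":0,"rz":-0.4,"hand":0.05},
    {"dx":-0.004,"dy":0.005,"dz":0.096,"rx":0,"ry":0,"rz":-0.4,"hand":0.01}
  ]
}}

```text
time_s: 14.35
tool_pos: [0.5943, -0.3215, 0.0039]
tcp_rot: [0.0, -0.144, 0.99, -0.0]
force: [0.3, -0.8, -0.6]
grip_width: 0.541
```

Call:
{"api": "drive_tool", "payload": {
  "commands": [
    {"dx":0,"dy":0,"dz":0,"rx":0,"ry":0,"rz":0,"hand":0.01},
    {"dx":0,"dy":0,"dz":0,"rx":0,"ry":0,"rz":0,"hand":0.01},
    {"dx":0,"dy":0,"dz":0,"rx":0,"ry":0,"rz":0,"hand":0.01},
    {"dx":0,"dy":0,"dz":0,"rx":0,"ry":0,"rz":0,"hand":0.01},
    {"dx":0,"dy":0,"dz":0,"rx":0,"ry":0,"rz":0,"hand":0.01}
  ]
}}

```text
time_s: 14.98
tool_pos: [0.5945, -0.3221, 0.0044]
tcp_rot: [0.001, -0.144, 0.99, -0.0]
force: [-0.2, -0.2, 7.1]
grip_width: 0.283
```

Call:
{"api": "drive_tool", "payload": {
  "commands": [
    {"dx":0,"dy":0,"dz":0,"rx":0,"ry":0,"rz":0,"hand":0.01},
    {"dx":0,"dy":0,"dz":-0.06,"rx":0,"ry":0,"rz":0,"hand":0.01},
    {"dx":0,"dy":0,"dz":-0.12,"rx":0,"ry":0,"rz":0,"hand":0.01},
    {"dx":0,"dy":0.04,"dz":-0.16,"rx":0,"ry":0,"rz":5,"hand":0.01},
    {"dx":0,"dy":0.1,"dz":-0.167,"rx":0,"ry":0,"rz":11,"hand":0.01}
  ]
}}

```text
time_s: 15.6
tool_pos: [0.5666, -0.227, 0.1736]
tcp_rot: [0.003, -0.045, 0.999, -0.001]
force: [1.2, 1.3, -1.0]
grip_width: 0.279
```

```bash
python3 -c "
from h import *
go(.529,.216,.15,95.2)"
```

```text
t 15.6 pos [ 0.5666 -0.227   0.1736] grip 0.0256 d [-0.0024  0.4447  0.0225] r [-0.1  0.3 -0. ] F [ 1.2  1.3 -1. ] q [-0.01  0.47  0.44  1.7  -0.22  1.02  2.17]
```

Yellow is held (25.6 mm). Next stop is the yellow pocket.

Call:
{"api": "drive_tool", "payload": {
  "commands": [
    {"dx":-0.002,"dy":0.445,"dz":0.022,"rx":0,"ry":0,"rz":0,"hand":0.01},
    {"dx":-0.002,"dy":0.445,"dz":0.022,"rx":0,"ry":0,"rz":0,"hand":0.01},
    {"dx":-0.002,"dy":0.445,"dz":0.022,"rx":0,"ry":0,"rz":0,"hand":0.01},
    {"dx":-0.002,"dy":0.445,"dz":0.022,"rx":0,"ry":0,"rz":0,"hand":0.01},
    {"dx":-0.002,"dy":0.445,"dz":0.022,"rx":0,"ry":0,"rz":0,"hand":0.01}
  ]
}}

```text
time_s: 16.23
tool_pos: [0.5361, 0.0872, 0.1551]
tcp_rot: [0.0, -0.048, 0.999, 0.0]
force: [0.6, 0.7, -1.0]
grip_width: 0.282
```

```bash
python3 -c "
from h import *
go(.529,.216,.1,95.2)"
```

```text
t 16.225 pos [0.5361 0.0872 0.1551] grip 0.0259 d [-0.0054  0.1288  0.0551] r [0.  0.  0.3] F [ 0.6  0.7 -1. ] q [-0.54  0.38  0.38  1.88 -0.17  0.92  1.58]
```

Call:
{"api": "drive_tool", "payload": {
  "commands": [
    {"dx":-0.005,"dy":0.06,"dz":0.01,"rx":0,"ry":0,"rz":0.3,"hand":0.01},
    {"dx":-0.005,"dy":0.12,"dz":0.03,"rx":0,"ry":0,"rz":0.3,"hand":0.01},
    {"dx":-0.005,"dy":0.128,"dz":0.055,"rx":0,"ry":0,"rz":0.3,"hand":0.01},
    {"dx":-0.005,"dy":0.128,"dz":0.055,"rx":0,"ry":0,"rz":0.3,"hand":0.01},
    {"dx":-0.005,"dy":0.128,"dz":0.055,"rx":0,"ry":0,"rz":0.3,"hand":0.01}
  ]
}}

```text
time_s: 16.85
tool_pos: [0.53, 0.2116, 0.1008]
tcp_rot: [0.0, -0.045, 0.999, -0.0]
force: [-0.2, 0.0, -0.5]
grip_width: 0.282
```

```bash
python3 -c "
from h import *
c=cam('wrist','w7')
go(.529,.216,.035,95.2)"
```

```text
t 16.9 pos [0.5303 0.2116 0.1011] grip 0.0254 d [0.001  0.0045 0.0661] r [-0.   0.1 -0.1] F [ 0.2 -0.6 -0.9] q [-0.71  0.48  0.33  1.86 -0.21  0.83  1.39]
```

View pics/w7.png

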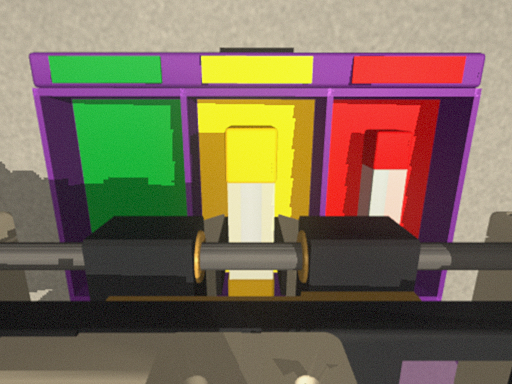

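Wrist: the red tube lies flat in the red pocket (386,175). The yellow tube is above its own pocket (columns 227–277 against 197–325). Lower and release.

Call:
{"api": "drive_tool", "payload": {
  "commands": [
    {"dx":0.001,"dy":0.004,"dz":0.03,"rx":0,"ry":0,"rz":0,"hand":0.01},
    {"dx":0.001,"dy":0.004,"dz":0.05,"rx":0,"ry":0,"rz":0,"hand":0.01},
    {"dx":0.001,"dy":0.004,"dz":0.065,"rx":0,"ry":0,"rz":0,"hand":0.01},
    {"dx":0.001,"dy":0.004,"dz":0.065,"rx":0,"ry":0,"rz":0,"hand":0.01},
    {"dx":0.001,"dy":0.004,"dz":0.065,"rx":0,"ry":0,"rz":0,"hand":0.045}
  ]
}}

```text
time_s: 17.52
tool_pos: [0.5287, 0.2167, 0.0358]
tcp_rot: [0.0, -0.045, 0.999, 0.0]
force: [-0.1, -0.5, 0.1]
grip_width: 0.347
```

Call:
{"api": "drive_tool", "payload": {
  "commands": [
    {"dx":0,"dy":0,"dz":0,"rx":0,"ry":0,"rz":0,"hand":0.045},
    {"dx":0,"dy":0,"dz":0,"rx":0,"ry":0,"rz":0,"hand":0.045},
    {"dx":0,"dy":0,"dz":-0.05,"rx":0,"ry":0,"rz":0,"hand":0.045},
    {"dx":0,"dy":0,"dz":-0.11,"rx":0,"ry":0,"rz":0,"hand":0.065},
    {"dx":0,"dy":-0.04,"dz":-0.15,"rx":0,"ry":0,"rz":0,"hand":0.065}
  ]
}}

```text
time_s: 18.15
tool_pos: [0.532, 0.1803, 0.1878]
tcp_rot: [0.001, -0.048, 0.999, 0.001]
force: [0.8, -0.8, 0.3]
grip_width: 0.657
```

```bash
python3 -c "
from h import *
go(.444,-.328,.15,81.7)"
```

```text
t 18.15 pos [0.532  0.1803 0.1878] grip 0.0603 d [ 0.1369 -0.4974  0.0362] r [ 0.2  0.1 13.9] F [ 0.8 -0.8  0.3] q [-0.7   0.37  0.38  1.8  -0.16  1.    1.41]
```

Call:
{"api": "drive_tool", "payload": {
  "commands": [
    {"dx":0.137,"dy":-0.497,"dz":0.036,"rx":0,"ry":0,"rz":13.9,"hand":0.065},
    {"dx":0.137,"dy":-0.497,"dz":0.036,"rx":0,"ry":0,"rz":13.9,"hand":0.065},
    {"dx":0.137,"dy":-0.497,"dz":0.036,"rx":0,"ry":0,"rz":13.9,"hand":0.065},
    {"dx":0.137,"dy":-0.497,"dz":0.036,"rx":0,"ry":0,"rz":13.9,"hand":0.065},
    {"dx":0.137,"dy":-0.497,"dz":0.036,"rx":0,"ry":0,"rz":13.9,"hand":0.065}
  ]
}}

```text
time_s: 18.77
tool_pos: [0.4761, -0.1314, 0.1636]
tcp_rot: [0.001, 0.075, 0.997, 0.0]
force: [1.6, -0.1, 0.6]
grip_width: 0.704
```

```bash
python3 -c "
from h import *
go(.444,-.328,.1,81.7)"
```

```text
t 18.775 pos [ 0.4761 -0.1314  0.1636] grip 0.0647 d [ 0.0023 -0.1992  0.0635] r [ 0.   0.1 -0.3] F [ 1.6 -0.1  0.6] q [-0.26  0.3   0.53  1.99 -0.19  0.9   1.79]
```

Call:
{"api": "drive_tool", "payload": {
  "commands": [
    {"dx":0.002,"dy":-0.199,"dz":0.063,"rx":0,"ry":0,"rz":-0.3,"hand":0.065},
    {"dx":0.002,"dy":-0.199,"dz":0.063,"rx":0,"ry":0,"rz":-0.3,"hand":0.065},
    {"dx":0.002,"dy":-0.199,"dz":0.063,"rx":0,"ry":0,"rz":-0.3,"hand":0.065},
    {"dx":0.002,"dy":-0.199,"dz":0.063,"rx":0,"ry":0,"rz":-0.3,"hand":0.065},
    {"dx":0.002,"dy":-0.199,"dz":0.063,"rx":0,"ry":0,"rz":-0.3,"hand":0.065}
  ]
}}

```text
time_s: 19.4
tool_pos: [0.4435, -0.328, 0.0999]
tcp_rot: [-0.0, 0.075, 0.997, -0.0]
force: [1.0, 0.5, 0.3]
grip_width: 0.704
```

```bash
python3 -c "
from h import *
c=cam('wrist','w8')
H,S,V=cv2.split(cv2.cvtColor(c['color'],cv2.COLOR_RGB2HSV))
k,l,st,ce=cv2.connectedComponentsWithStats(((H>45)&(H<80)&(S>130)&(V>40)).astype(np.uint8))
for i in range(1,k):
  if st[i,4]>40: print(ce[i].round(),st[i],ray(c,*ce[i],.026)[:2].round(4))
go(.444,-.328,.002,81.7)
"
```

```text
[249. 144.] [ 234  127   31   35 1023] [ 0.4026 -0.3227]
[252. 233.] [238 225  28  17 448] [ 0.4796 -0.3319]
t 19.45 pos [ 0.4443 -0.3263  0.1002] grip 0.0651 d [ 0.     -0.0018  0.0982] r [ 0.  -0.  -0.1] F [ 0.6 -0.   0.6] q [ 0.17  0.48  0.51  1.92 -0.32  0.82  2.27]
```

Call:
{"api": "drive_tool", "payload": {
  "commands": [
    {"dx":0,"dy":-0.001,"dz":0.04,"rx":0,"ry":0,"rz":0,"hand":0.065},
    {"dx":0,"dy":-0.001,"dz":0.07,"rx":0,"ry":0,"rz":0,"hand":0.065},
    {"dx":0,"dy":-0.001,"dz":0.09,"rx":0,"ry":0,"rz":0,"hand":0.065},
    {"dx":0,"dy":-0.001,"dz":0.097,"rx":0,"ry":0,"rz":0,"hand":0.05},
    {"dx":0,"dy":-0.001,"dz":0.097,"rx":0,"ry":0,"rz":0,"hand":0.01}
  ]
}}

```text
time_s: 20.08
tool_pos: [0.4451, -0.3262, 0.0036]
tcp_rot: [0.0, 0.072, 0.997, 0.0]
force: [0.1, -0.2, 0.3]
grip_width: 0.541
```

Call:
{"api": "drive_tool", "payload": {
  "commands": [
    {"dx":0,"dy":0,"dz":0,"rx":0,"ry":0,"rz":0,"hand":0.01},
    {"dx":0,"dy":0,"dz":0,"rx":0,"ry":0,"rz":0,"hand":0.01},
    {"dx":0,"dy":0,"dz":0,"rx":0,"ry":0,"rz":0,"hand":0.01},
    {"dx":0,"dy":0,"dz":0,"rx":0,"ry":0,"rz":0,"hand":0.01},
    {"dx":0,"dy":0,"dz":0,"rx":0,"ry":0,"rz":0,"hand":0.01}
  ]
}}

```text
time_s: 20.7
tool_pos: [0.4449, -0.3274, 0.0039]
tcp_rot: [0.001, 0.073, 0.997, -0.0]
force: [-0.2, 0.9, 6.8]
grip_width: 0.285
```

Call:
{"api": "drive_tool", "payload": {
  "commands": [
    {"dx":0,"dy":0,"dz":0,"rx":0,"ry":0,"rz":0,"hand":0.01},
    {"dx":0,"dy":0,"dz":-0.06,"rx":0,"ry":0,"rz":0,"hand":0.01},
    {"dx":0,"dy":0,"dz":-0.12,"rx":0,"ry":0,"rz":0,"hand":0.01},
    {"dx":0,"dy":0.04,"dz":-0.16,"rx":0,"ry":0,"rz":-6,"hand":0.01},
    {"dx":0,"dy":0.1,"dz":-0.167,"rx":0,"ry":0,"rz":-13.5,"hand":0.01}
  ]
}}

```text
time_s: 21.32
tool_pos: [0.4603, -0.2296, 0.1733]
tcp_rot: [0.003, -0.045, 0.999, -0.001]
force: [1.5, 1.1, -1.0]
grip_width: 0.281
```

```bash
python3 -c "
from h import *
go(.538,.12,.15,95.2)"
```

```text
t 21.325 pos [ 0.4603 -0.2296  0.1733] grip 0.0258 d [-0.1085  0.3413  0.0228] r [-0.2  0.3 -0.1] F [ 1.5  1.1 -1. ] q [-0.04  0.32  0.51  1.94 -0.19  0.93  2.22]
```

Green is held.

Call:
{"api": "drive_tool", "payload": {
  "commands": [
    {"dx":-0.108,"dy":0.341,"dz":0.022,"rx":0,"ry":0,"rz":0,"hand":0.01},
    {"dx":-0.108,"dy":0.341,"dz":0.022,"rx":0,"ry":0,"rz":0,"hand":0.01},
    {"dx":-0.108,"dy":0.341,"dz":0.022,"rx":0,"ry":0,"rz":0,"hand":0.01},
    {"dx":-0.108,"dy":0.341,"dz":0.022,"rx":0,"ry":0,"rz":0,"hand":0.01},
    {"dx":-0.108,"dy":0.341,"dz":0.022,"rx":0,"ry":0,"rz":0,"hand":0.01}
  ]
}}

```text
time_s: 21.95
tool_pos: [0.5263, 0.0783, 0.1512]
tcp_rot: [0.0, -0.045, 0.999, 0.0]
force: [2.1, -1.4, -0.7]
grip_width: 0.283
```

```bash
python3 -c "
from h import *
go(.538,.12,.1,95.2)"
```

```text
t 21.95 pos [0.5263 0.0783 0.1512] grip 0.026 d [-0.0153  0.0405  0.0512] r [ 0.   0.  -0.1] F [ 2.1 -1.4 -0.7] q [-0.55  0.37  0.4   1.91 -0.18  0.9   1.6 ]
```

Call:
{"api": "drive_tool", "payload": {
  "commands": [
    {"dx":-0.015,"dy":0.04,"dz":0.02,"rx":0,"ry":0,"rz":0,"hand":0.01},
    {"dx":-0.015,"dy":0.04,"dz":0.051,"rx":0,"ry":0,"rz":0,"hand":0.01},
    {"dx":-0.015,"dy":0.04,"dz":0.051,"rx":0,"ry":0,"rz":0,"hand":0.01},
    {"dx":-0.015,"dy":0.04,"dz":0.051,"rx":0,"ry":0,"rz":0,"hand":0.01},
    {"dx":-0.015,"dy":0.04,"dz":0.051,"rx":0,"ry":0,"rz":0,"hand":0.01}
  ]
}}

```text
time_s: 22.58
tool_pos: [0.5384, 0.117, 0.1014]
tcp_rot: [0.001, -0.044, 0.999, 0.0]
force: [0.1, 0.2, -1.0]
grip_width: 0.278
```

```bash
python3 -c "
from h import *
go(.538,.12,.036,95.2)"
```

```text
t 22.575 pos [0.5384 0.117  0.1014] grip 0.0255 d [0.0002 0.003  0.0654] r [ 0.   0.1 -0.1] F [ 0.1  0.2 -1. ] q [-0.58  0.46  0.37  1.92 -0.22  0.81  1.57]
```

Call:
{"api": "drive_tool", "payload": {
  "commands": [
    {"dx":0,"dy":0.003,"dz":0.03,"rx":0,"ry":0,"rz":0,"hand":0.01},
    {"dx":0,"dy":0.003,"dz":0.05,"rx":0,"ry":0,"rz":0,"hand":0.01},
    {"dx":0,"dy":0.003,"dz":0.065,"rx":0,"ry":0,"rz":0,"hand":0.01},
    {"dx":0,"dy":0.003,"dz":0.065,"rx":0,"ry":0,"rz":0,"hand":0.01},
    {"dx":0,"dy":0.003,"dz":0.065,"rx":0,"ry":0,"rz":0,"hand":0.045}
  ]
}}

```text
time_s: 23.2
tool_pos: [0.5378, 0.1205, 0.0358]
tcp_rot: [0.0, -0.045, 0.999, 0.0]
force: [-0.0, -0.1, -0.5]
grip_width: 0.349
```

Call:
{"api": "drive_tool", "payload": {
  "commands": [
    {"dx":0,"dy":0,"dz":0,"rx":0,"ry":0,"rz":0,"hand":0.045},
    {"dx":0,"dy":0,"dz":0,"rx":0,"ry":0,"rz":0,"hand":0.045},
    {"dx":0,"dy":0,"dz":-0.05,"rx":0,"ry":0,"rz":0,"hand":0.045},
    {"dx":0,"dy":0,"dz":-0.11,"rx":0,"ry":0,"rz":0,"hand":0.03},
    {"dx":0,"dy":0,"dz":-0.17,"rx":0,"ry":0,"rz":0,"hand":0.01}
  ]
}}

```text
time_s: 23.82
tool_pos: [0.537, 0.1204, 0.2071]
tcp_rot: [-0.0, -0.045, 0.999, -0.0]
force: [0.9, 0.4, 0.5]
grip_width: 0.322
```

Call:
{"api": "drive_tool", "payload": {
  "commands": [
    {"dx":0.03,"dy":0,"dz":-0.05,"rx":0,"ry":0,"rz":0,"hand":0},
    {"dx":0.09,"dy":0,"dz":-0.07,"rx":0,"ry":0,"rz":0,"hand":0},
    {"dx":0.1,"dy":-0.02,"dz":-0.08,"rx":0,"ry":0,"rz":0,"hand":0},
    {"dx":0.1,"dy":-0.02,"dz":-0.08,"rx":0,"ry":0,"rz":0,"hand":0},
    {"dx":0.1,"dy":-0.02,"dz":-0.08,"rx":0,"ry":0,"rz":0,"hand":0}
  ]
}}

```text
time_s: 24.45
tool_pos: [0.4401, 0.0919, 0.2848]
tcp_rot: [0.0, -0.045, 0.999, 0.0]
force: [0.7, 1.1, -0.2]
grip_width: 0.006
```

```bash
python3 -c "
from h import *
c=cam('wrist'); s=cam('scene'); t=cam('top')
o=np.zeros((600,800,3),np.uint8)
o[:300,:400]=cv2.resize(c['color'][:,:,::-1],(400,300)); o[:300,400:]=cv2.resize(t['color'][110:260,100:300,::-1],(400,300))
o[300:,:400]=cv2.resize(s['color'][80:200,220:380,::-1],(400,300)); cv2.imwrite('pics/m9.png',o)
go(.70,.22,.28,95.2)
P=pts(t); P2=pts(s)
# things behind the lid
for x in np.arange(.64,.9,.02):
  m=(abs(P[...,0]-x)<.01)&(P[...,1]>.08)&(P[...,1]<.36); print(round(x,2), np.percentile(P[m][:,2],90).round(3) if m.any() else None)
m=(P2[...,2]>.075)&(P2[...,2]<.26)&(P2[...,0]>.58)&(P2[...,0]<.72)&(P2[...,1]>.05)&(P2[...,1]<.38)
q=P2[m]; print(len(q)); print(q[q[:,2].argsort()[-30:]].mean(0))
e=np.array([np.cos(np.radians(5.2)),np.sin(np.radians(5.2))])
for z in (.1,.14,.18,.21):
  k=abs(q[:,2]-z)<.01; print(z,np.median((q[k][:,:2]-[.529,.215])@e))
"
```

```text
t 24.6 pos [0.4399 0.092  0.2844] grip 0.0003 d [-0.2706  0.1042  0.004 ] r [-0.  -0.1 -0.1] F [-0.1  0.3 -0.7] q [-0.73  0.08  0.44  1.9  -0.03  1.17  1.38]
0.64 0.221
0.66 0.223
0.68 0.001
0.7 0.001
0.72 0.003
0.74 0.003
0.76 0.003
0.78 0.052
0.8 0.105
0.82 0.108
0.84 0.108
0.86 0.108
0.88 0.108
189
[0.64459558 0.20777726 0.22495459]
0.1 0.08858113369872916
0.14 0.09791009380813366
0.18 0.10542584589767975
0.21 0.1124783419706242
```

View pics/m9.png

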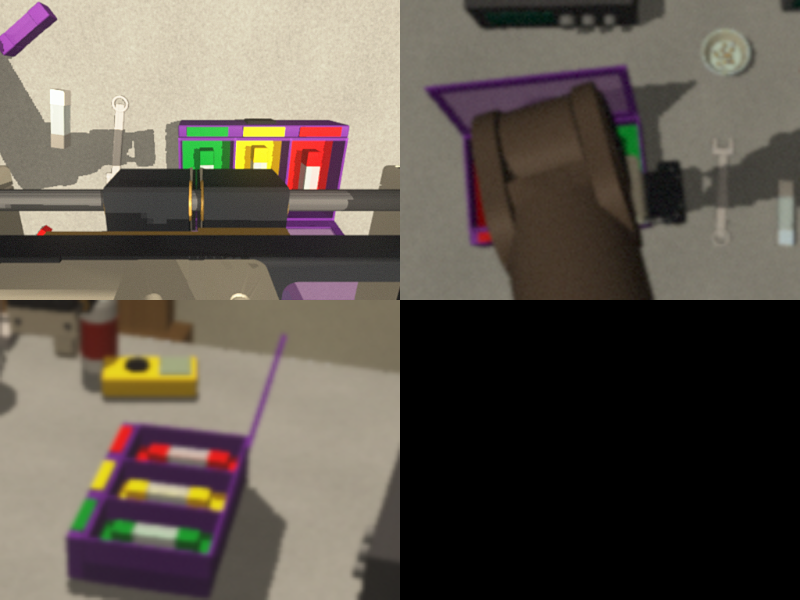

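The views show the red, yellow and green tubes each lying in their own pocket (scene view, bottom left). The lid leans back at about 1.78 rad. I retreated toward the base by mistake, which did no harm. Now over and behind the lid with the jaws shut.

```bash
cat >> h.py <<'E'
def box(s,z,yaw=95.2):
    go(.529+s*.9959,.217+s*.0906,z,yaw)
E
python3 -c "
from h import *
box(.16,.30)"
```

```text
t 24.6 pos [0.4399 0.092  0.2844] grip 0.0003 d [-0.26    0.1167 -0.016 ] r [-0.  -0.1 -0.1] F [-0.1  0.3 -0.7] q [-0.73  0.08  0.44  1.9  -0.03  1.17  1.38]
```

Call:
{"api": "drive_tool", "payload": {
  "commands": [
    {"dx":-0.02,"dy":0.05,"dz":-0.02,"rx":0,"ry":0,"rz":0,"hand":0},
    {"dx":-0.07,"dy":0.08,"dz":-0.02,"rx":0,"ry":0,"rz":0,"hand":0},
    {"dx":-0.13,"dy":0.1,"dz":-0.02,"rx":0,"ry":0,"rz":0,"hand":0},
    {"dx":-0.19,"dy":0.116,"dz":-0.02,"rx":0,"ry":0,"rz":0,"hand":0},
    {"dx":-0.25,"dy":0.116,"dz":-0.02,"rx":0,"ry":0,"rz":0,"hand":0}
  ]
}}

```text
time_s: 25.22
tool_pos: [0.6796, 0.2328, 0.3032]
tcp_rot: [-0.001, -0.047, 0.999, 0.0]
force: [0.8, 0.8, 1.4]
grip_width: 0.006
```

```bash
python3 -c "
from h import *
box(.16,.187)"
```

```text
t 25.225 pos [0.6796 0.2328 0.3032] grip 0.0006 d [-0.0088 -0.0021  0.1162] r [ 0.  -0.1  0.2] F [0.8 0.8 1.4] q [-0.63  0.57  0.43  1.19 -0.23  1.42  1.43]
```

Call:
{"api": "drive_tool", "payload": {
  "commands": [
    {"dx":-0.012,"dy":-0.002,"dz":0.02,"rx":0,"ry":0,"rz":0,"hand":0},
    {"dx":-0.012,"dy":-0.002,"dz":0.05,"rx":0,"ry":0,"rz":0,"hand":0},
    {"dx":-0.012,"dy":-0.002,"dz":0.08,"rx":0,"ry":0,"rz":0,"hand":0},
    {"dx":-0.012,"dy":-0.002,"dz":0.11,"rx":0,"ry":0,"rz":0,"hand":0},
    {"dx":-0.012,"dy":-0.002,"dz":0.116,"rx":0,"ry":0,"rz":0,"hand":0}
  ]
}}

```text
time_s: 25.85
tool_pos: [0.6882, 0.2285, 0.1857]
tcp_rot: [-0.003, -0.045, 0.999, -0.001]
force: [-0.7, 0.1, 1.4]
grip_width: 0.004
```

```bash
python3 -c "
from h import *
box(.13,.187); s=cam('scene'); t=cam('top')
o=np.zeros((600,800,3),np.uint8)
o[:,:400]=cv2.resize(t['color'][110:260,120:220,::-1],(400,600)); o[:,400:]=cv2.resize(s['color'][50:200,260:360,::-1],(400,600)); cv2.imwrite('pics/m10.png',o)
"
```

```text
t 25.85 pos [0.6882 0.2285 0.1857] grip 0.0004 d [ 0.0296  0.003  -0.0011] r [-0.1 -0.3 -0.1] F [-0.7  0.1  1.4] q [-0.62  0.65  0.4   1.35 -0.25  1.2   1.46]
```

View pics/m10.png

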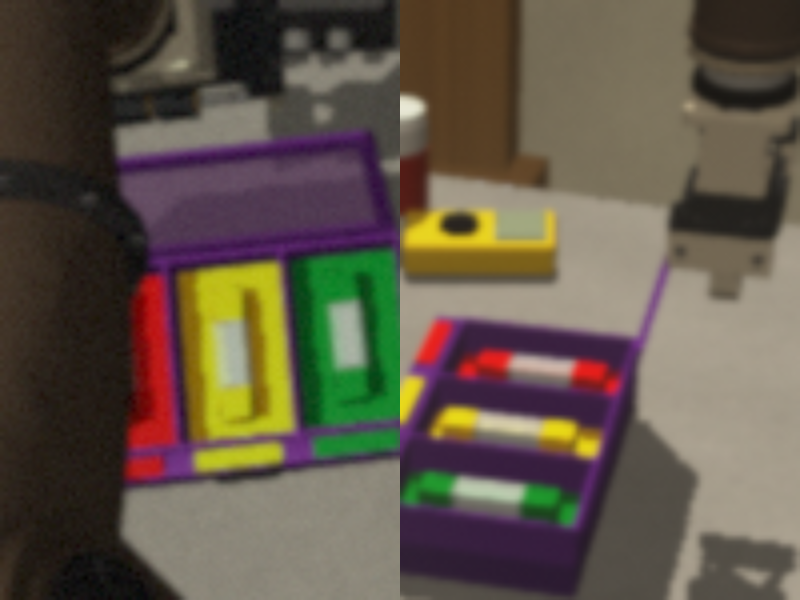

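Top and scene: the three tubes lie in their pockets. The gripper stands behind the lid, whose edge is near (672,265) in the scene half. Sweeping the lid forward.

Call:
{"api": "drive_tool", "payload": {
  "commands": [
    {"dx":0.025,"dy":0.002,"dz":0,"rx":0,"ry":0,"rz":0,"hand":0},
    {"dx":0.05,"dy":0.002,"dz":0,"rx":0,"ry":0,"rz":0,"hand":0},
    {"dx":0.075,"dy":0.002,"dz":0,"rx":0,"ry":0,"rz":0,"hand":0},
    {"dx":0.1,"dy":0.002,"dz":0,"rx":0,"ry":0,"rz":0,"hand":0},
    {"dx":0.125,"dy":0.002,"dz":0,"rx":0,"ry":0,"rz":0,"hand":0}
  ]
}}

```text
time_s: 26.58
tool_pos: [0.5663, 0.2197, 0.191]
tcp_rot: [0.002, -0.045, 0.999, 0.001]
force: [1.5, 0.7, -1.0]
grip_width: 0.004
```

```bash
python3 -c "
from h import *
s=cam('scene'); box(-.05,.064)
P2=pts(s)
m=(P2[...,2]>.08)&(P2[...,2]<.26)&(P2[...,0]>.35)&(P2[...,0]<.75)&(P2[...,1]>.05)&(P2[...,1]<.12)
q=P2[m]; S=(q[:,:2]-[.529,.217])@[.9959,.0906]
for z in (.09,.12,.15,.18,.21,.24):
  k=abs(q[:,2]-z)<.01; print(z,k.sum(),np.median(S[k]) if k.any() else None)
"
```

```text
t 26.625 pos [0.5632 0.2196 0.1908] grip 0.0004 d [0.0844 0.0002 0.1268] r [ 0.1  0.  -0. ] F [-2.9 -1.2 -0.3] q [-0.75  0.44  0.41  1.69 -0.2   1.05  1.39]
0.09 47 0.07409681800233693
0.12 49 0.06144828686285092
0.15 54 0.04792846923830306
0.18 60 0.03456922974408469
0.21 58 0.02184081254421151
0.24 0 None
```

The lid is now at about 1.16 rad, as planned. Following its arc down.

Call:
{"api": "drive_tool", "payload": {
  "commands": [
    {"dx":0.016,"dy":0,"dz":0.01,"rx":0,"ry":0,"rz":0,"hand":0},
    {"dx":0.032,"dy":0,"dz":0.024,"rx":0,"ry":0,"rz":0,"hand":0},
    {"dx":0.047,"dy":0,"dz":0.04,"rx":0,"ry":0,"rz":0,"hand":0},
    {"dx":0.06,"dy":0,"dz":0.056,"rx":0,"ry":0,"rz":0,"hand":0},
    {"dx":0.07,"dy":0,"dz":0.074,"rx":0,"ry":0,"rz":0,"hand":0}
  ]
}}

```text
time_s: 27.25
tool_pos: [0.497, 0.2138, 0.1163]
tcp_rot: [0.001, -0.045, 0.999, 0.001]
force: [0.1, -0.1, 0.2]
grip_width: 0.006
```

```bash
python3 -c "
from h import *
box(-.05,.064)"
```

```text
t 27.25 pos [0.497  0.2138 0.1163] grip 0.0005 d [0.018  0.0002 0.0522] r [ 0.1  0.2 -0.1] F [ 0.1 -0.1  0.2] q [-0.79  0.42  0.38  1.93 -0.21  0.83  1.37]
```

Call:
{"api": "drive_tool", "payload": {
  "commands": [
    {"dx":0.008,"dy":0,"dz":0.015,"rx":0,"ry":0,"rz":0,"hand":0},
    {"dx":0.013,"dy":0,"dz":0.028,"rx":0,"ry":0,"rz":0,"hand":0},
    {"dx":0.017,"dy":0,"dz":0.038,"rx":0,"ry":0,"rz":0,"hand":0},
    {"dx":0.018,"dy":0,"dz":0.045,"rx":0,"ry":0,"rz":0,"hand":0},
    {"dx":0.018,"dy":0,"dz":0.049,"rx":0,"ry":0,"rz":0,"hand":0}
  ]
}}

```text
time_s: 27.88
tool_pos: [0.4779, 0.2116, 0.0658]
tcp_rot: [-0.0, -0.045, 0.999, -0.0]
force: [-0.7, 0.8, 0.9]
grip_width: 0.007
```

Call:
{"api": "drive_tool", "payload": {
  "commands": [
    {"dx":0,"dy":0,"dz":0.001,"rx":0,"ry":0,"rz":0,"hand":0},
    {"dx":0,"dy":0,"dz":0.002,"rx":0,"ry":0,"rz":0,"hand":0},
    {"dx":0,"dy":0,"dz":0.003,"rx":0,"ry":0,"rz":0,"hand":0},
    {"dx":0,"dy":0,"dz":0.003,"rx":0,"ry":0,"rz":0,"hand":0},
    {"dx":0,"dy":0,"dz":0.003,"rx":0,"ry":0,"rz":0,"hand":0}
  ]
}}

```text
time_s: 28.5
tool_pos: [0.478, 0.2116, 0.0636]
tcp_rot: [0.0, -0.045, 0.999, 0.0]
force: [-2.7, -1.4, 7.1]
grip_width: 0.003
```

```bash
python3 -c "
from h import *
box(-.05,.064)
s=cam('scene')
P=pts(s); H,S,V=cv2.split(cv2.cvtColor(s['color'],cv2.COLOR_RGB2HSV))
L=(P[...,:2]-[.529,.217])@[.9959,.0906]; W=(P[...,:2]-[.529,.217])@[-.0906,.9959]
for a in (-.1,-.085,-.07,-.04,0,.04,.07):
  m=(abs(L-a)<.008)&(W<-.05)&(W>-.14)&(P[...,2]<.13)&(P[...,2]>.02); print(a,m.sum(),np.median(P[m][:,2]).round(4))
"
```

```text
t 28.5 pos [0.478  0.2116 0.0636] grip 0.0003 d [-0.0012  0.0008 -0.0004] r [ 0.   0.  -0.1] F [-2.7 -1.4  7.1] q [-0.78  0.47  0.35  2.01 -0.25  0.69  1.39]
-0.1 48 0.0686
-0.085 75 0.0697
-0.07 83 0.0732
-0.04 82 0.0731
0 83 0.0734
0.04 86 0.0733
0.07 102 0.0725
```

The lid reads flat at z≈0.073 along its whole length. One firmer press to be sure, then retreat upward.

Call:
{"api": "drive_tool", "payload": {
  "commands": [
    {"dx":0,"dy":0,"dz":0.001,"rx":0,"ry":0,"rz":0,"hand":0},
    {"dx":0,"dy":0,"dz":0.002,"rx":0,"ry":0,"rz":0,"hand":0},
    {"dx":0,"dy":0,"dz":0.003,"rx":0,"ry":0,"rz":0,"hand":0},
    {"dx":0,"dy":0,"dz":0.003,"rx":0,"ry":0,"rz":0,"hand":0},
    {"dx":0,"dy":0,"dz":0.003,"rx":0,"ry":0,"rz":0,"hand":0}
  ]
}}

```text
time_s: 29.18
tool_pos: [0.4782, 0.2117, 0.063]
tcp_rot: [0.0, -0.044, 0.999, 0.001]
force: [-13.1, -4.9, 44.2]
grip_width: 0.003
```

Call:
{"api": "drive_tool", "payload": {
  "commands": [
    {"dx":0,"dy":0,"dz":-0.04,"rx":0,"ry":0,"rz":0,"hand":0},
    {"dx":0,"dy":0,"dz":-0.1,"rx":0,"ry":0,"rz":0,"hand":0},
    {"dx":0,"dy":0,"dz":-0.16,"rx":0,"ry":0,"rz":0,"hand":0},
    {"dx":0.04,"dy":-0.04,"dz":-0.2,"rx":0,"ry":0,"rz":0,"hand":0},
    {"dx":0.06,"dy":-0.1,"dz":-0.2,"rx":0,"ry":0,"rz":0,"hand":0}
  ]
}}

```text
time_s: 29.8
tool_pos: [0.4293, 0.1129, 0.2623]
tcp_rot: [0.002, -0.047, 0.999, 0.001]
force: [0.8, -2.0, -0.4]
grip_width: 0.006
```

Call:
{"api": "drive_tool", "payload": {
  "commands": [
    {"dx":0,"dy":-0.06,"dz":0,"rx":0,"ry":0,"rz":0,"hand":0},
    {"dx":0,"dy":-0.1,"dz":0,"rx":0,"ry":0,"rz":0,"hand":0},
    {"dx":0,"dy":-0.1,"dz":0,"rx":0,"ry":0,"rz":0,"hand":0},
    {"dx":0,"dy":-0.1,"dz":0,"rx":0,"ry":0,"rz":0,"hand":0},
    {"dx":0,"dy":-0.1,"dz":0,"rx":0,"ry":0,"rz":0,"hand":0}
  ]
}}

```text
time_s: 30.42
tool_pos: [0.4376, 0.0139, 0.2596]
tcp_rot: [-0.0, -0.046, 0.999, 0.0]
force: [0.5, 0.0, 0.2]
grip_width: 0.003
```

```bash
python3 -c "
from h import *
go(.5,0,.25,95)
s=cam('scene'); t=cam('top')
P=pts(s)
L=(P[...,:2]-[.529,.217])@[.9959,.0906]; W=(P[...,:2]-[.529,.217])@[-.0906,.9959]
for a in (-.085,-.07,-.04,0,.04,.07):
  m=(abs(L-a)<.008)&(abs(W)<.14)&(P[...,2]<.13)&(P[...,2]>.02); print(a,m.sum(),np.median(P[m][:,2]).round(4))
cv2.imwrite('pics/fin.png',np.hstack([cv2.resize(s['color'][50:330,130:430,::-1],(400,373)),cv2.resize(t['color'][110:300,100:400,::-1],(400,373))]))
"
```

```text
t 30.425 pos [0.4376 0.0139 0.2596] grip 0.0003 d [-0.0609 -0.0195  0.0096] r [ 0.  -0.   0.2] F [0.5 0.  0.2] q [-0.68  0.07  0.57  1.97 -0.04  1.11  1.58]
-0.085 193 0.07
-0.07 226 0.0737
-0.04 218 0.0732
0 229 0.0737
0.04 238 0.0733
0.07 256 0.0732
```

View pics/fin.png

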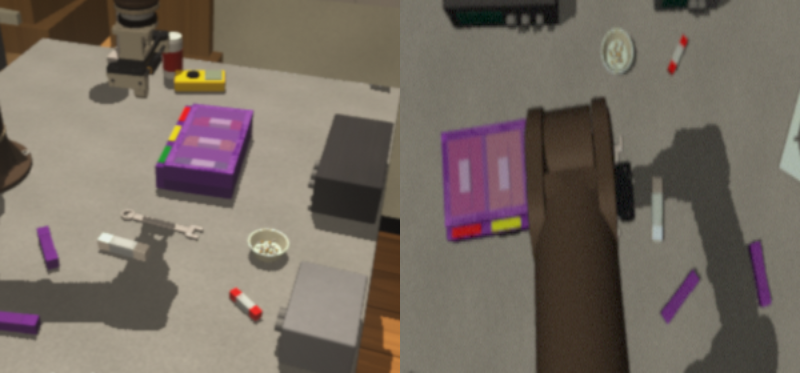

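Final picture: the lid is shut flat (205,150) with the three tubes visible inside. The white tube, wrench, dish, small red tube and purple look-alikes are in place. The arm touches nothing.

```bash
python3 -c "
from h import *
ticket.close_job()"
```

```text
the job is handed in; nothing more can be done
```

The red-, yellow- and green-capped tubes lie flat in their own pockets and the lid is shut. I handed the job in at about 30 s, with the arm clear and the force near zero. My last check read the lid level from hinge to free edge, at z≈0.073 m. The final picture showed the white tube, wrench, dish, small red tube and purple look-alikes where they had been.

- **Missed grasps:** the first two tries at the red tube came up empty. On the first I moved off before the fingers had closed. On the second they closed just above the tube: the cameras showed the fingertips about 26 mm higher than the stated geometry. I allowed for that and all three later grasps held.
- **Force on the lid:** my last press reached about 44 N vertically (46 N in all) at the wrist. That is under the 120 N limit, but more than I meant. The fingertips pressed, not the gripper's body.
- **Picture calibration:** the lid read 0.073 m against about 0.071 m expected, which is within the stated 2 mm.

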